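Load the inspection dial with a run of brass bushes

ROBOT

A 6-joint arm with a two-finger parallel gripper is mounted at the origin on the work surface. World frame = base frame: x ahead of the robot, y to its left, z up, the work surface at z = 0. Lengths are in m, angles in degrees, forces in N, time in s.
With the tool pointing down it reaches from about 0.25 to 0.725 m from the base axis. Payload 9.7 kg.
Tool frame: the origin (TCP) lies midway between the tips of the shut fingers; the grasp point (between the pads) lies 19 mm behind it; z points along the fingers, x is the direction in which the jaws open and shut, and the axes are right-handed (so a half turn about z gives the same grasp; the last joint's range is limited). The gripper opens to 85 mm and grips with 20 to 120 N. Pads are 22 mm wide; open, the fingers measure 114 mm over their backs; the gripper's body (76 mm by 85 mm) begins 54 mm behind the grasp point. The pads swing forward as they close: fully open they stand 13 mm farther back than shut.
Start: joints at [69.385, 4.979, 10.078, 95.1, 0, 90], TCP at [0.194, 0.515, 0.231] pointing down, gripper open.
Joint ranges: [-179.16, 179.16], [-48.56, 103.87], [-65.8, 70.77], [-126.05, 130.52], [-82.76, 87.17], [-180, 180]. Speed limits (degrees/s): [127.2, 127.2, 147.25, 180, 180, 180].

INTERFACE

Orientations are given as [roll, pitch, yaw] about the fixed x, y, z axes, in that order (R = Rz(yaw) Ry(pitch) Rx(roll)).
In Python, from workcell import sensors, camera, get_calibration, bot, recognise, place_of gives the robot as it stands. The module is installed in compiled form; this text tells all that it offers.
- The arm moves only by the tool send_rows, never from a script. Its argument "plan" is a list of rows, each a list of 3 entries, a list of its own where there are three numbers: the shift along the tool's x, y, z normalised to -1 to 1, where 1 is 0.3 m, then the turn, a rotation vector about the tool's x, y, z normalised to -1 to 1, where 1 is pi rad, then the closure, from -1 (fully open) to 1 (shut). In form: [[[x, y, z], [rx, ry, rz], claw], ...]. A call has 1 to 10 rows; each row is the pose to reach, as a shift and turn from the pose commanded when the call began, along the tool's axes at that moment, turning the shorter way round; what a row does not reach only later rows make up. A row lasts 1/10 s, in which the tool goes at most 50 mm and 8.59 degrees, less where a joint would pass 70% of its speed; a pose out of reach is approached as far as the arm can. A call with a number of a shift or a turn outside -1 to 1 is refused whole. A call with a gripper value outside its range is refused whole. The fingers move at their own pace and stop on an object; "force" is the grip in N (left out, the last holds). Time passes only in rows, so rows that repeat a pose let the fingers close. It gives the time, the measured TCP pose, the force and the opening at its end, in the units of the state.
- sensors.get_obs(): the state, without advancing time (a new reading comes with each control period).
- camera(name): name is "scene" or "top" or "wrist"; returns the picture (480x640x3 uint8, blue, green, red); there is no depth.
- get_calibration(name): a dict with "fx", "fy", "cx", "cy" (pixels), "R" (3x3) and "t" (3): a world point X has camera coordinates R X + t. Camera axes: x right, y down, z forward; pixel columns grow to the right and rows downward; lengths in m; the calibration is good to about 2 mm. A picture is of the moment at which its call begins: read the wrist's pose just before it. get_calibration takes no time and is no camera call; for the wrist camera it gives the pose at the moment of the call.
- bot.job_done(): hands the job in, once; it reports no verdict.
Trained networks look in the newest picture that a camera, given by its name, has taken for a name from the list of things; names that differ only in an ending like _2 or _b are one class to them, and where a whole thing is asked for, a point or a joint stands for the part that bears it (a point fixed in the world has none). Each returns a list of dicts, best first, with "p" (0 to 1); they miss things now and then, are a little off and sometimes report something else, mostly with a low value. They report only what shows in the picture. A call takes as long as a camera call. They do not tell look-alikes from the thing itself.
- recognise(label, camera): "point" ([column, row] in pixels, amid what is visible of it).
- place_of(label, camera): "point" ([column, row] in pixels: a listed point, or the origin of a listed thing).
The state is a dict: "time": time; "q": joint angles; "qd": joint speeds; "joint_efforts": joint torques, N m; "ee_pos": TCP position; "tcp_rot": TCP orientation; "wrist_force": force on the tool from outside, world axes, zero at the start; "torque": the same for the moment, N m; "opening": finger opening in m.
Only numpy, scipy, OpenCV 4.12 (cv2) and the standard library are available. Lean on these libraries where they do the work, as an engineer would, in place of code of your own. Each camera call takes 0.05 s, during which the arm holds its last target. There are 200 camera calls.

TASK

Take the finished bush out of the indexing dial and stand it in the black tray, then load the bushes from the mat in the order they lie there, starting from the end with the metal bar: stand each one fully down in the empty nest at the loading place and turn the dial one click counter-clockwise (seen from above) before loading the next, also after the last one, so that there are no empty nests between them. Slide the ring-light fader to its pointer at whatever moment suits you, and leave the other things on the bench alone.

Things in the scene. Friction and masses are not known exactly. Their poses are not given: they have to be found in the camera images.
- indexer: fixed base (grey plate) of the hand-turned indexing dial; origin on the table under the dial's axis, z up; its -x side is the loading side, towards the robot. The dial is a bare aluminium disc 340 mm across, its flat top 55 mm above the table, with six nests on a 100 mm radius, 60 degrees apart
- post (a point): top (125 mm above the table) of one of the six upright steel finger posts for turning the dial, 14 mm thick, 70 mm tall, on a 150 mm radius midway between the nests; it turns with the dial. At the start this one is 30 degrees clockwise (to the robot's left) of the loading place; whenever the dial rests in a click some post stands there
- lens (a point): underside of the lens with its ring light, 90 mm across, fixed 180 mm above the table over the far side of the dial, opposite the loading place; its top is 240 mm above the table, and its column, 20 mm thick and 240 mm tall, stands on the base at x = 190 mm, y = -70 mm
- dial (a joint): angle of the dial (rad), 0 at the start, growing counter-clockwise seen from above. A sprung plunger on a hexagonal cam gives a click every 60 degrees (1.047 rad): left alone, the dial falls within about a second into the nearest click. Turning it over to the next takes up to about 4 N at a post
- nest0 (a point): floor of nest 0 of the dial, on the dial's top face: a black disc with three round-topped steel pins 8 mm thick and 12 mm tall around it that hold a bush's flange with 1.5 mm play. Nest 0 is at the loading place at the start
- nest1 (a point): floor of nest 1 of the dial, on the dial's top face: a black disc with three round-topped steel pins 8 mm thick and 12 mm tall around it that hold a bush's flange with 1.5 mm play. It comes to the loading place after 1 clicks counter-clockwise
- nest2 (a point): floor of nest 2 of the dial, on the dial's top face: a black disc with three round-topped steel pins 8 mm thick and 12 mm tall around it that hold a bush's flange with 1.5 mm play. It comes to the loading place after 2 clicks counter-clockwise
- nest3 (a point): floor of nest 3 of the dial, on the dial's top face: a black disc with three round-topped steel pins 8 mm thick and 12 mm tall around it that hold a bush's flange with 1.5 mm play. It comes to the loading place after 3 clicks counter-clockwise
- loading_place (a point): fixed point: where a nest's floor lies when the nest is at the loading place, the side of the dial facing the robot
- next_place (a point): fixed point: where that nest's floor lies one click (60 degrees counter-clockwise, to the robot's right) later
- mat: black rubber mat 340 x 130 mm, 3 mm thick, fixed on the table to the robot's left; origin under its centre. Four places in a row along its x axis, 72 mm apart (at x = -108, -36, 36 and 108 mm); an aluminium bar 10 mm high across its -x end, the end nearer the robot, marks where the row begins
- piece1_center (a point): turned brass flanged bush, 64 mm tall: round flange 64 mm across and 12 mm thick at the foot, plain barrel 40 mm across above it, about 0.5 kg; the point is at its centre, 32 mm above its underside; its z axis points up when it stands. Starts upright on the mat in place 1 counted from the end with the bar; may be absent
- piece2_center (a point): turned brass flanged bush, 64 mm tall: round flange 64 mm across and 12 mm thick at the foot, plain barrel 40 mm across above it, about 0.5 kg; the point is at its centre, 32 mm above its underside; its z axis points up when it stands. Starts upright on the mat in place 2 counted from the end with the bar; may be absent
- piece3_center (a point): turned brass flanged bush, 64 mm tall: round flange 64 mm across and 12 mm thick at the foot, plain barrel 40 mm across above it, about 0.5 kg; the point is at its centre, 32 mm above its underside; its z axis points up when it stands. Starts upright on the mat in place 3 counted from the end with the bar; may be absent
- piece4_center (a point): turned brass flanged bush, 64 mm tall: round flange 64 mm across and 12 mm thick at the foot, plain barrel 40 mm across above it, about 0.5 kg; the point is at its centre, 32 mm above its underside; its z axis points up when it stands. Starts upright on the mat in place 4 counted from the end with the bar; may be absent
- finished_center (a point): turned brass flanged bush, 64 mm tall: round flange 64 mm across and 12 mm thick at the foot, plain barrel 40 mm across above it, about 0.5 kg; the point is at its centre, 32 mm above its underside; its z axis points up when it stands. Already inspected; starts in the nest at the loading place
- tray_in (a point): centre of the inner floor (4 mm above the table) of the empty black open tray at the robot's right, 160 x 160 mm outside, 40 mm high, walls 4 mm; x and y axes along its sides
- light_box: controller of the ring light: white box 80 x 180 mm, 40 mm high, at the robot's right; origin on the table under its centre. On top, along its y axis, a dark track 40 mm wide and 14 mm high with a black fader grip
- dimmer_top (a point): middle of the top face of the fader grip, 94 mm above the table; the grip is 28 mm across the track, 20 mm along it and 40 mm tall, and slides along the box's y axis against about 1.2 N of friction
- dimmer (a joint): position of the fader (m), 0 at the dark end, 0.120 at the bright end, growing along +y of the light box
- pointer: small aluminium set-point pointer, 14 x 8 x 5 mm, on the box's scale beside the track on its -x side; origin at its foot; its y axis is along the track, growing towards the bright end. The fader is on it when the grip's middle is level with it along the track
- wash_bottle_mid (a point): bystander: white plastic bottle 60 mm across, 170 mm tall; point 80 mm up
- gauge_case_mid (a point): bystander: wooden gauge case 130 x 70 x 35 mm; point at its centre
- wrench_mid (a point): bystander: steel wrench 180 mm long, lying; point at its middle
Mind the look-alikes: they are no part of the job. What is shaped like the part that bears piece3_center but turquoise is not meant.

How it is judged (in metres and radians):
On the way, in this order (a step that is already met when the one before it is completed fails the run):
1. piece1 stands fully down in a nest at the loading place (horizontal distance between piece1_center and loading_place below 0.01 m and z of piece1_center in the frame of loading_place between 0.028 and 0.036 m and angle between piece1_center's own z axis and vertical below 0.12 rad), for 0.2 s.
2. piece1 has been carried one click on to the next place (horizontal distance between piece1_center and next_place below 0.01 m and z of piece1_center in the frame of next_place between 0.028 and 0.036 m and angle between piece1_center's own z axis and vertical below 0.12 rad), for 0.2 s.
3. piece2 stands fully down in a nest at the loading place (horizontal distance between piece2_center and loading_place below 0.01 m and z of piece2_center in the frame of loading_place between 0.028 and 0.036 m and angle between piece2_center's own z axis and vertical below 0.12 rad), for 0.2 s.
4. piece2 has been carried one click on to the next place (horizontal distance between piece2_center and next_place below 0.01 m and z of piece2_center in the frame of next_place between 0.028 and 0.036 m and angle between piece2_center's own z axis and vertical below 0.12 rad), for 0.2 s.
5. piece3 stands fully down in a nest at the loading place (horizontal distance between piece3_center and loading_place below 0.01 m and z of piece3_center in the frame of loading_place between 0.028 and 0.036 m and angle between piece3_center's own z axis and vertical below 0.12 rad), for 0.2 s.
6. piece3 has been carried one click on to the next place (horizontal distance between piece3_center and next_place below 0.01 m and z of piece3_center in the frame of next_place between 0.028 and 0.036 m and angle between piece3_center's own z axis and vertical below 0.12 rad), for 0.2 s.
7. piece4 stands fully down in a nest at the loading place (horizontal distance between piece4_center and loading_place below 0.01 m and z of piece4_center in the frame of loading_place between 0.028 and 0.036 m and angle between piece4_center's own z axis and vertical below 0.12 rad), for 0.2 s.
8. piece4 has been carried one click on to the next place (horizontal distance between piece4_center and next_place below 0.01 m and z of piece4_center in the frame of next_place between 0.028 and 0.036 m and angle between piece4_center's own z axis and vertical below 0.12 rad), for 0.2 s.
At the end, for the whole second after the job is handed in: Finished bush upright in the tray; every bush from the mat upright and fully down (4 mm) in nests 0, 1, .. without a gap; dial at rest as many clicks counter-clockwise as there were bushes on the mat (within 5 degrees); fader middle within 5 mm of the pointer (((value of joint dial between 2.0044 and 2.1844 rad and horizontal distance between any of piece1_center, piece2_center, piece3_center, piece4_center and nest0 below 0.01 m and horizontal distance between any of piece1_center, piece2_center, piece3_center, piece4_center and nest1 below 0.01 m and not (horizontal distance between any of piece1_center, piece2_center, piece3_center, piece4_center and nest2 below 0.01 m) and not (horizontal distance between any of piece1_center, piece2_center, piece3_center, piece4_center and nest3 below 0.01 m)) or (value of joint dial between 3.05159 and 3.23159 rad and horizontal distance between any of piece1_center, piece2_center, piece3_center, piece4_center and nest0 below 0.01 m and horizontal distance between any of piece1_center, piece2_center, piece3_center, piece4_center and nest1 below 0.01 m and horizontal distance between any of piece1_center, piece2_center, piece3_center, piece4_center and nest2 below 0.01 m and not (horizontal distance between any of piece1_center, piece2_center, piece3_center, piece4_center and nest3 below 0.01 m))) and (horizontal distance between piece1_center and nest0 below 0.01 m or horizontal distance between piece1_center and nest1 below 0.01 m or horizontal distance between piece1_center and nest2 below 0.01 m or horizontal distance between piece1_center and nest3 below 0.01 m) and z of piece1_center in the frame of loading_place between 0.028 and 0.036 m and angle between each of piece1_center, piece2_center, piece3_center, piece4_center's own z axis and vertical below 0.12 rad and (horizontal distance between piece2_center and nest0 below 0.01 m or horizontal distance between piece2_center and nest1 below 0.01 m or horizontal distance between piece2_center and nest2 below 0.01 m or horizontal distance between piece2_center and nest3 below 0.01 m) and z of piece2_center in the frame of loading_place between 0.028 and 0.036 m and (horizontal distance between piece3_center and nest0 below 0.01 m or horizontal distance between piece3_center and nest1 below 0.01 m or horizontal distance between piece3_center and nest2 below 0.01 m or horizontal distance between piece3_center and nest3 below 0.01 m) and z of piece3_center in the frame of loading_place between 0.028 and 0.036 m and (horizontal distance between piece4_center and nest0 below 0.01 m or horizontal distance between piece4_center and nest1 below 0.01 m or horizontal distance between piece4_center and nest2 below 0.01 m or horizontal distance between piece4_center and nest3 below 0.01 m) and z of piece4_center in the frame of loading_place between 0.028 and 0.036 m and x of finished_center in the frame of tray_in between -0.058 and 0.058 m and y of finished_center in the frame of tray_in between -0.058 and 0.058 m and z of finished_center in the frame of tray_in between 0.027 and 0.037 m and angle between finished_center's own z axis and vertical below 0.15 rad and y of dimmer_top in the frame of pointer between -0.005 and 0.005 m and velocity of joint dial between -0.05 and 0.05 rad/s and linear speed of each of piece1, piece2, piece3, piece4, finished below 0.03 m/s); the robot touches nothing.
It fails at once if the bottle, the gauge case or the wrench was moved (distance of any of wash_bottle_mid, gauge_case_mid, wrench_mid from where it was at the start of the episode above 0.03 m).
Of piece1, piece2, piece3, piece4 only 2 to 3 are there at a start; the rules pass over those that are not, and their reading is None.
At some moment in a run one of piece1, piece2, piece3, piece4 may be knocked a few centimetres aside while the robot is not near it.
It also fails if it takes over 210 s, if anything falls off the work surface, if the arm or the gripper's body presses on something with over 40 N, if the wrist force passes 120 N, or if a joint passes its speed limit or range.

## Working session

There is one attempt and no reset: what is moved stays moved. The work goes in short steps, Python scripts to look and compute and a tool call to move; the robot and the scene stay as the last step left them, time stands still between calls to the robot, and variables do not carry over. Pictures are saved under pics/ and viewed, on a budget of 14 in all, crops included, one or two more only if the job needs it, and the job is handed in when it is done.

Besides the shell and the picture viewer there is one more tool, called after "Call:" by a JSON object that holds its "api" and its "payload". send_rows: Moves the arm, as the interface text tells. Scaled input: -1 to 1 covers 0.3 m each way for a shift and pi rad each way for a turn. Its arguments: {"type":"object","properties":{"plan":{"type":"array"},"force":{"type":"number"}},"required":["plan"]}

```bash
mkdir -p pics
cat > h.py <<'E'
import numpy as np, cv2
from workcell import sensors, camera, get_calibration, bot, recognise, place_of
def ray(px,c):
    k=get_calibration(c) if isinstance(c,str) else c
    R=np.array(k['R']);t=np.array(k['t'])
    d=R.T@np.array([(px[0]-k['cx'])/k['fx'],(px[1]-k['cy'])/k['fy'],1]); return -R.T@t,d
def atz(px,c,z):
    o,d=ray(px,c); return o+d*(z-o[2])/d[2]
def proj(X,c):
    k=get_calibration(c) if isinstance(c,str) else c
    p=np.array(k['R'])@np.array(X)+np.array(k['t']); return [k['fx']*p[0]/p[2]+k['cx'],k['fy']*p[1]/p[2]+k['cy']]
E
python3 - <<'E'
from h import *
o=sensors.get_obs();print(o)
for c in('top','scene'):
    im=camera(c);cv2.imwrite(f'pics/{c}0.png',im);k=get_calibration(c);print(c,-np.array(k['R']).T@np.array(k['t']),k['fx'])
Z=dict(indexer=0,post=.125,nest0=.055,nest1=.055,loading_place=.055,mat=0,piece1_center=.035,finished_center=.087,tray_in=.004,light_box=0,dimmer_top=.094,pointer=.054,wash_bottle_mid=.08,gauge_case_mid=.0175,wrench_mid=.005,lens=.18)
for c in('top','scene'):
  for n,z in Z.items():
    for r in place_of(n,c)[:6]:
        if r['p']>.3: print(c,n,round(r['p'],2),np.round(r['point']),np.round(atz(r['point'],c,z),3))
E
```

```text
{'time': 0.0, 'q': array([ 6.93850769e+01,  5.01135022e+00,  1.00333900e+01,  9.51016001e+01,
       -5.68915502e-04,  9.00009148e+01]), 'qd': array([-0.01761744,  0.02994808, -0.0154821 , -0.10732825, -0.05797373,
        0.03673148]), 'joint_efforts': array([-7.31057889e-05, -5.20387101e+01,  4.64802790e+01,  1.65054901e-02,
       -2.75872189e-06,  7.20417773e-06]), 'ee_pos': array([0.19356131, 0.51454652, 0.23057116]), 'tcp_rot': array([1.79999430e+02, 7.95602879e-02, 6.93841621e+01]), 'wrist_force': array([ 0.0793529 ,  0.08058074, -0.19282391]), 'torque': array([-0.02637989, -0.04302477, -0.02455347]), 'opening': 0.08563752371778635}
top [0.20190805 0.01911151 1.52839433] 579.2725996539837
scene [ 0.97046671 -0.48510607  1.31659859] 438.33604011057946
top indexer 0.88 [327. 194.] [ 0.606 -0.003  0.   ]
top indexer 0.55 [124. 224.] [0.529 0.545 0.   ]
top post 0.85 [299. 231.] [0.48  0.069 0.125]
top nest0 0.93 [294. 207.] [0.558 0.084 0.055]
top nest0 0.64 [326. 149.] [ 0.714 -0.     0.055]
top nest0 0.6 [299. 171.] [0.656 0.072 0.055]
top nest0 0.59 [329. 224.] [ 0.511 -0.006 
[... 1792 characters left out ...]
314. 294.] [ 0.548 -0.087  0.035]
scene finished_center 0.82 [328. 262.] [0.515 0.004 0.087]
scene tray_in 0.78 [270. 358.] [ 0.595 -0.321  0.004]
scene tray_in 0.72 [367. 308.] [0.691 0.008 0.004]
scene tray_in 0.52 [316. 295.] [ 0.545 -0.076  0.004]
scene light_box 0.84 [242. 307.] [ 0.406 -0.275  0.   ]
scene dimmer_top 0.54 [219. 306.] [ 0.398 -0.338  0.094]
scene dimmer_top 0.52 [374. 280.] [0.662 0.059 0.094]
scene wash_bottle_mid 0.94 [425. 255.] [0.716 0.25  0.08 ]
scene gauge_case_mid 0.67 [432. 188.] [0.539 0.536 0.018]
scene wrench_mid 0.77 [211. 394.] [ 0.557 -0.511  0.005]
scene wrench_mid 0.62 [344. 294.] [ 0.605 -0.009  0.005]
scene lens 0.64 [374. 293.] [ 0.713 -0.009  0.18 ]
```

View pics/top0.png

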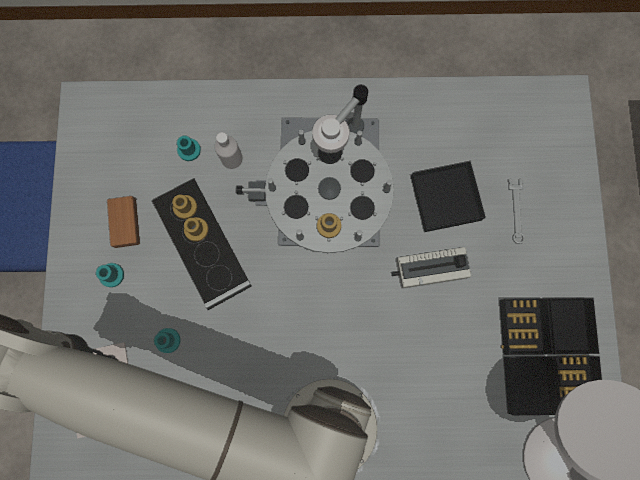

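View pics/scene0.png

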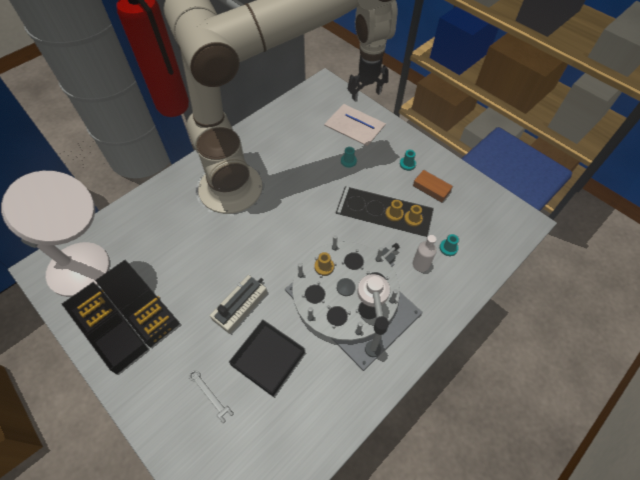

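Top view: brass bushes stand at (196,229) and (183,206), which are mat places 3 and 4. The bar is at (227,294) and places 1 and 2 are empty. The finished bush is at (329,225), and the turquoise look-alikes are at (188,148), (110,274) and (167,340). I still need a close look at the light box, at (432,267).

Run:
```python
from h import *
a=cv2.imread('pics/top0.png');b=cv2.imread('pics/scene0.png')
A=cv2.resize(a[230:300,380:490],None,fx=5,fy=5,interpolation=3)
B=cv2.resize(b[265:340,195:285],None,fx=5,fy=5,interpolation=3)
C=cv2.resize(a[170:310,140:260],None,fx=3,fy=3,interpolation=3)
cv2.imwrite('pics/z1.png',np.hstack([cv2.copyMakeBorder(x[:,:],0,max(0,420-x.shape[0]),0,0,0)[:420] for x in (A[:, :]*1,)]+[cv2.copyMakeBorder(cv2.resize(B,(250,208)),0,212,0,0,0)]))
for n,im,c in(('top',a,'top'),('scene',b,'scene')):
    hsv=cv2.cvtColor(im,cv2.COLOR_BGR2HSV);m=cv2.inRange(hsv,(15,110,60),(30,255,255))
    N,l,s,ce=cv2.connectedComponentsWithStats(m)
    for i in range(1,N):
        if s[i][4]>120: print(n,s[i],np.round(ce[i],1),np.round(atz(ce[i],c,.032),3),np.round(atz(ce[i],c,.082),3))
```

```text
top [172 195  36  46 775] [189.5 217.3] [0.538 0.363 0.032] [0.527 0.351 0.082]
top [317 214  24  24 328] [328.8 225.7] [ 0.511 -0.006  0.032] [ 0.501 -0.005  0.082]
top [507 313  29  10 195] [522.4 316.7] [ 0.268 -0.497  0.032] [ 0.266 -0.479  0.082]
top [509 329  30  10 208] [523.5 332.8] [ 0.227 -0.496  0.032] [ 0.226 -0.479  0.082]
top [558 370  29  10 205] [572.4 373.9] [ 0.124 -0.611  0.032] [ 0.127 -0.59   0.082]
scene [  402     0   238   187 17380] [520.7  81.7] [0.451 1.278 0.032] [0.471 1.209 0.082]
scene [386 200  18  21 290] [394.8 210.6] [0.515 0.345 0.032] [0.532 0.313 0.082]
scene [404 205  19  21 301] [413.7 215.6] [0.576 0.377 0.032] [0.591 0.344 0.082]
scene [315 253  19  22 299] [323.8 264.1] [0.491 0.011 0.032] [ 0.51  -0.009  0.082]
scene [ 77 291  28  27 294] [ 90.3 304.2] [ 0.081 -0.613  0.032] [ 0.116 -0.608  0.082]
scene [136 304  25  21 178] [148.4 313.9] [ 0.236 -0.501  0.032] [ 0.264 -0.501  0.082]
scene [ 86 309  26  18 168] [ 97.6 317.1] [ 0.135 -0.619  0.032] [ 0.168 -0.613  0.082]
scene [144 315  25  19 160] [155.5 324. ] [ 0.279 -0.504  0.032] [ 0.306 -0.503  0.082]
```

View pics/z1.png

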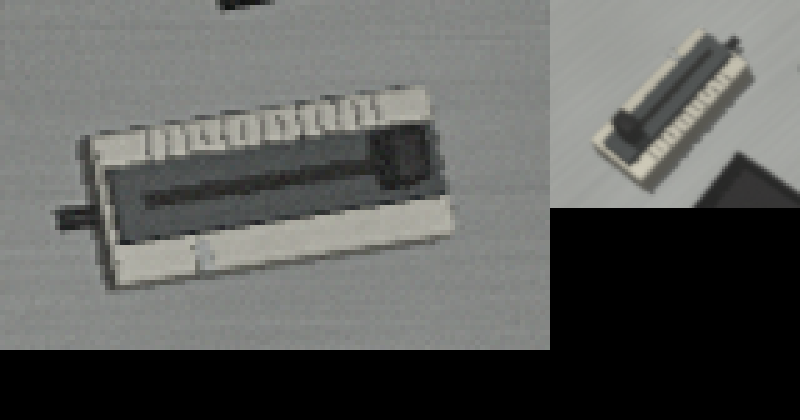

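The pointer is at crop (205,252), image (421,280), on the robot side of the track. The fader is at image (461,260), the right-hand end. So the box's +y points to the robot's left. I'll go above the dial next and look with the wrist camera.

```bash
cat >> h.py <<'E'
from scipy.spatial.transform import Rotation as Ro
def go(p,yaw,frm=None):
    "shift/turn numbers for TCP p, pointing down with yaw; frm=(pos,rpy) start pose"
    o=sensors.get_obs(); p0,r0=frm if frm else (o['ee_pos'],o['tcp_rot'])
    R0=Ro.from_euler('xyz',r0,degrees=True);R1=Ro.from_euler('xyz',[180,0,yaw],degrees=True)
    s=R0.inv().apply(np.array(p)-p0)/.3; t=(R0.inv()*R1).as_rotvec()/np.pi
    print('t',round(o['time'],1),'shift',np.round(s,4).tolist(),'turn',np.round(t,4).tolist())
E
python3 -c "
from h import *
go([.42,.02,.30],0)"
```

```text
t 1.7 shift [-1.278, 1.2869, -0.229] turn [-0.0, 0.0, 0.3855]
```

Call:
{"api": "send_rows", "payload": {"plan": [[[-0.64, 0.64, -0.23], [0, 0, 0.3855], -1], [[-0.64, 0.64, -0.23], [0, 0, 0.3855], -1], [[-0.64, 0.64, -0.23], [0, 0, 0.3855], -1], [[-0.64, 0.64, -0.23], [0, 0, 0.3855], -1], [[-0.64, 0.64, -0.23], [0, 0, 0.3855], -1], [[-0.64, 0.64, -0.23], [0, 0, 0.3855], -1], [[-0.64, 0.64, -0.23], [0, 0, 0.3855], -1], [[-0.64, 0.64, -0.23], [0, 0, 0.3855], -1], [[-0.64, 0.64, -0.23], [0, 0, 0.3855], -1], [[-0.64, 0.64, -0.23], [0, 0, 0.3855], -1]]}}

```text
time: 2.7
ee_pos: [0.3057, 0.2675, 0.3003]
tcp_rot: [180.0, 0.0, 0.2]
wrist_force: [-0.4, -0.0, 0.8]
opening: 0.0853
```

```bash
python3 -c "
from h import *
go([.42,.02,.30],0)"
```

```text
t 2.7 shift [0.3778, 0.8265, 0.0009] turn [0.0, 0.0, 0.0012]
```

Call:
{"api": "send_rows", "payload": {"plan": [[[0.378, 0.826, 0], [0, 0, 0], -1], [[0.378, 0.826, 0], [0, 0, 0], -1], [[0.378, 0.826, 0], [0, 0, 0], -1], [[0.378, 0.826, 0], [0, 0, 0], -1], [[0.378, 0.826, 0], [0, 0, 0], -1], [[0.378, 0.826, 0], [0, 0, 0], -1], [[0.378, 0.826, 0], [0, 0, 0], -1], [[0.378, 0.826, 0], [0, 0, 0], -1]]}}

```text
time: 3.5
ee_pos: [0.4191, 0.0197, 0.3001]
tcp_rot: [-180.0, 0.0, 0.1]
wrist_force: [0.2, -0.2, 0.4]
opening: 0.0854
```

Run:
```python
from h import *
o=sensors.get_obs();print(o['ee_pos'],o['tcp_rot'])
k=get_calibration('wrist');im=camera('wrist');cv2.imwrite('pics/w1.png',im)
print(-np.array(k['R']).T@np.array(k['t']),np.round(k['R'],2).tolist())
for n,z in dict(post=.125,nest0=.055,loading_place=.055,finished_center=.087,indexer=0).items():
    for r in place_of(n,'wrist')[:6]:
        if r['p']>.2: print(n,round(r['p'],2),np.round(r['point']),np.round(atz(r['point'],k,z),4))
# camera z=.. finished barrel circle predicted
```

```text
[0.4191055  0.01965339 0.3001006 ] [-1.79990857e+02  3.84775233e-02  8.45775499e-02]
[0.41967159 0.10040619 0.44132866] [[1.0, 0.0, -0.0], [0.0, -0.95, 0.31], [0.0, -0.31, -0.95]]
post 0.77 [390. 158.] [0.4838 0.0715 0.125 ]
nest0 0.9 [562. 223.] [ 0.7086 -0.01    0.055 ]
nest0 0.8 [535. 145.] [0.659  0.0795 0.055 ]
nest0 0.71 [443. 144.] [0.5559 0.0806 0.055 ]
finished_center 0.6 [401. 226.] [ 0.509  -0.0053  0.087 ]
indexer 0.93 [460. 210.] [ 0.6084 -0.0082  0.    ]
```

View pics/w1.png

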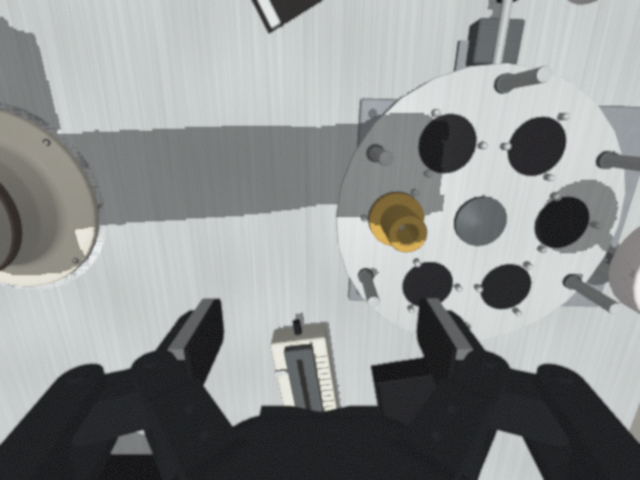

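Wrist view: the dial is clear. There are black nests at (447,143), (536,145), (428,284), (506,287) and (562,222), the hub is at (481,221) and the finished bush is at (399,222). I'll fit the dial hexagon from the nest discs.

```bash
cat >> h.py <<'E'
from scipy.optimize import least_squares
def discs(im,k,z=.055,near=(.605,-.007),rmax=.15,thr=45):
    m=(im.max(2)<thr).astype(np.uint8)
    out=[]
    for c in cv2.findContours(m,cv2.RETR_EXTERNAL,cv2.CHAIN_APPROX_NONE)[0]:
        if len(c)<60: continue
        P=np.array([atz(q,k,z)[:2] for q in c[:,0]]).astype(np.float32)
        (x,y),r=cv2.minEnclosingCircle(P); a=cv2.contourArea(P*1000)/1e6
        if np.hypot(x-near[0],y-near[1])<rmax: out.append((x,y,r,a/(np.pi*r*r)))
    return np.array(out)
def brass(im,k,z0,p):
    "refine bush axis position: project silhouette model, fit x,y by matching mask centroid"
    m=cv2.inRange(cv2.cvtColor(im,cv2.COLOR_BGR2HSV),(12,90,40),(35,255,255))
    N,l,s,ce=cv2.connectedComponentsWithStats(m)
    u=proj([p[0],p[1],z0+.03],k)
    i=min([j for j in range(1,N) if s[j][4]>300],key=lambda j:np.hypot(*(ce[j]-u)))
    a=np.linspace(0,2*np.pi,40)
    def model(xy):
        M=np.zeros(im.shape[:2],np.uint8)
        for r,h0,h1 in((.032,0,.012),(.02,.012,.064)):
            P=[proj([xy[0]+r*np.cos(t),xy[1]+r*np.sin(t),z0+h],k) for h in(h0,h1) for t in a]
            cv2.fillConvexPoly(M,cv2.convexHull(np.array(P,np.float32)).astype(np.int32),1)
        return M
    xy=np.array(p[:2],float)
    for _ in range(4):
        M=model(xy);mo=cv2.moments(M,True);c=np.array([mo['m10'],mo['m01']])/mo['m00']
        xy+= (atz(ce[i],k,z0+.03)-atz(c,k,z0+.03))[:2]
    B=(l==i); return xy,(M.astype(bool)&B).sum()/(M.astype(bool)|B).sum()
E
python3 - <<'E'
from h import *
im=cv2.imread('pics/w1.png');k=get_calibration('wrist')
d=discs(im,k);print(np.round(d,4))
g=d[(d[:,3]>.85)&(d[:,2]<.045)&(d[:,2]>.02)]
def f(q):
    a=q[2]+np.arange(6)*np.pi/3; N=np.c_[q[0]+.1*np.cos(a),q[1]+.1*np.sin(a)]
    return np.concatenate([v[:2]-N[np.argmin(np.hypot(*(N-v[:2]).T))] for v in g])
s=least_squares(f,[.605,-.007,0]);print(s.x,np.degrees(s.x[2]),np.round(s.fun*1000,1))
print('load',s.x[:2]-.1*np.array([np.cos(s.x[2]),np.sin(s.x[2])]))
print('finished',brass(im,k,.055,[.505,-.006]))
t=cv2.imread('pics/top0.png')
for p in ([.505,.345],[.565,.375]): pass
print('fin top',brass(t,get_calibration('top'),.055,[.505,-.006]))
sc=cv2.imread('pics/scene0.png')
for p in ([.51,.34],[.57,.37]): print('sc',brass(sc,get_calibration('scene'),.003,p))
print('fin sc',brass(sc,get_calibration('scene'),.055,[.505,-.006]))
E
```

```text
[[ 0.6569 -0.0943  0.0293  0.8725]
 [ 0.5673 -0.0752  0.0162  0.0573]
 [ 0.709  -0.0088  0.0304  0.9376]
 [ 0.5516  0.079   0.0281  0.4926]
 [ 0.6613  0.0785  0.0299  0.8799]]
[ 0.60906365 -0.00652964 -0.02495421] -1.4297706298203567 [-0.   0.1 -0.1  0.2  0.1 -0.3]
load [ 0.50909479 -0.00403448]
finished (array([ 0.50880802, -0.00374805]), np.float64(0.8858226974818904))
fin top (array([ 0.50445899, -0.00607084]), np.float64(0.7185185185185186))
sc (array([0.54542606, 0.36718014]), np.float64(0.2897959183673469))
sc (array([0.545789  , 0.36660393]), np.float64(0.2866847826086957))
fin sc (array([ 0.50869186, -0.00503698]), np.float64(0.8312020460358056))
```

Call:
{"api": "send_rows", "payload": {"plan": [[[0.299, 0.078, 0.15], [0, 0, 0], -1], [[0.299, 0.078, 0.25], [0, 0, 0], -1], [[0.299, 0.078, 0.4], [0, 0, 0], -1], [[0.299, 0.078, 0.5], [0, 0, 0], -1], [[0.299, 0.078, 0.6], [0, 0, 0], -1], [[0.299, 0.078, 0.7], [0, 0, 0], -1], [[0.299, 0.078, 0.74], [0, 0, 0], -1], [[0.299, 0.078, 0.74], [0, 0, 0], -1], [[0.299, 0.078, 0.74], [0, 0, 0], 0], [[0.299, 0.078, 0.74], [0, 0, 0], 0.5]], "force": 40}}

```text
time: 4.8
ee_pos: [0.5098, -0.0036, 0.0802]
tcp_rot: [180.0, -0.2, 0.0]
wrist_force: [0.2, 0.1, 0.7]
opening: 0.0588
```

Call:
{"api": "send_rows", "payload": {"plan": [[[0, 0, 0], [0, 0, 0], 1], [[0, 0, 0], [0, 0, 0], 1], [[0, 0, 0], [0, 0, 0], 1], [[0, 0, 0], [0, 0, 0], 1], [[0, 0, 0], [0, 0, 0], 1], [[0, 0, 0], [0, 0, 0], 1]], "force": 40}}

```text
time: 5.4
ee_pos: [0.5094, -0.0037, 0.0798]
tcp_rot: [-180.0, -0.1, -0.0]
wrist_force: [-1.3, 1.0, 5.3]
opening: 0.0392
```

Call:
{"api": "send_rows", "payload": {"plan": [[[0, 0, -0.1], [0, 0, 0], 1], [[0, 0, -0.25], [0, 0, 0], 1], [[0, 0, -0.4], [0, 0, 0], 1], [[0, 0.1, -0.5], [0, 0, 0], 1], [[0.1, 0.25, -0.5], [0, 0, 0], 1], [[0.15, 0.4, -0.5], [0, 0, 0], 1], [[0.2, 0.55, -0.5], [0, 0, 0], 1], [[0.25, 0.7, -0.5], [0, 0, 0], 1], [[0.25, 0.8, -0.5], [0, 0, 0], 1], [[0.25, 0.8, -0.5], [0, 0, 0], 1]]}}

```text
time: 6.4
ee_pos: [0.5834, -0.2476, 0.2266]
tcp_rot: [180.0, 0.1, -0.2]
wrist_force: [-1.0, 0.6, -5.1]
opening: 0.0391
```

Run:
```python
from h import *
k=get_calibration('wrist');im=camera('wrist');cv2.imwrite('pics/w2.png',im)
for n,z in dict(tray_in=.004,light_box=0,dimmer_top=.094,pointer=.054,wrench_mid=.005).items():
    for r in place_of(n,'wrist')[:3]:
        if r['p']>.2: print(n,round(r['p'],2),np.round(r['point']),np.round(atz(r['point'],k,z),4))
```

```text
light_box 0.93 [159. 226.] [ 0.3997 -0.2758  0.    ]
dimmer_top 0.74 [103. 200.] [ 0.4036 -0.2258  0.094 ]
dimmer_top 0.73 [136. 317.] [ 0.4116 -0.3363  0.094 ]
dimmer_top 0.36 [298. 395.] [ 0.5605 -0.4271  0.094 ]
pointer 0.44 [102. 202.] [ 0.3768 -0.2353  0.054 ]
wrench_mid 0.71 [297. 393.] [ 0.5518 -0.509   0.005 ]
```

View pics/w2.png

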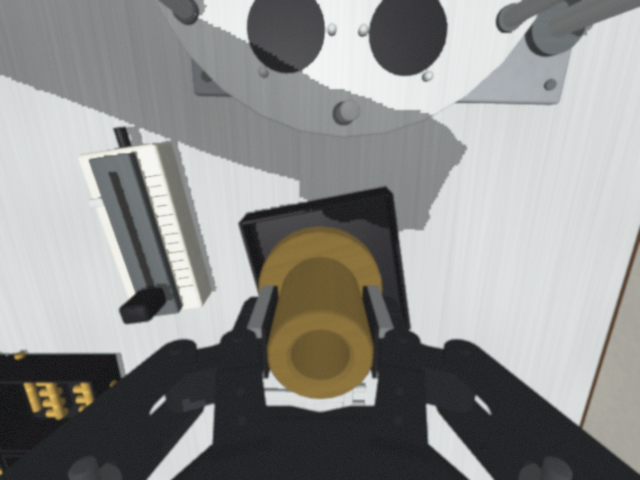

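Call:
{"api": "send_rows", "payload": {"plan": [[[0.035, 0.14, 0], [0, 0, 0], 1], [[0.035, 0.245, 0.1], [0, 0, 0], 1], [[0.035, 0.245, 0.25], [0, 0, 0], 1], [[0.035, 0.245, 0.4], [0, 0, 0], 1], [[0.035, 0.245, 0.5], [0, 0, 0], 1], [[0.035, 0.245, 0.58], [0, 0, 0], 1], [[0.035, 0.245, 0.62], [0, 0, 0], 1], [[0.035, 0.245, 0.65], [0, 0, 0], 1], [[0.035, 0.245, 0.65], [0, 0, 0], 1], [[0.035, 0.245, 0.65], [0, 0, 0], 1]]}}

```text
time: 7.7
ee_pos: [0.595, -0.3174, 0.0347]
tcp_rot: [180.0, -0.1, 0.0]
wrist_force: [-0.3, 0.0, -5.2]
opening: 0.0394
```

Run:
```python
from h import *
o=sensors.get_obs();print(o['ee_pos'],o['wrist_force'])
im=cv2.imread('pics/w2.png')
# calibration of w2 pose: rebuild from current (translation only)
k=get_calibration('wrist');R=np.array(k['R']);C=-R.T@np.array(k['t'])+np.array([.5834,-.2476,.2266])-o['ee_pos'];k['t']=-R@C
for n,p,z in(('ptr',(95,202),.056),('tl',(240,222),.04),('tr',(390,188),.04),('g1',(122,307),.094),('g2',(128,323),.094),('gtop c',(140,305),.094),('box tl',(80,155),.04),('box tr',(168,143),.04),('box br',(205,303),.04)): print(n,np.round(atz(p,k,z),4))
```

```text
[ 0.59500351 -0.31735334  0.03474488] [-0.25080401  0.01976012 -5.20130545]
ptr [ 0.3721 -0.2362  0.056 ]
tl [ 0.5036 -0.2604  0.04  ]
tr [ 0.6532 -0.2258  0.04  ]
g1 [ 0.4022 -0.3262  0.094 ]
g2 [ 0.4048 -0.3432  0.094 ]
gtop c [ 0.4191 -0.3242  0.094 ]
box tl [ 0.3565 -0.1942  0.04  ]
box tr [ 0.4416 -0.1832  0.04  ]
box br [ 0.4584 -0.3528  0.04  ]
```

Call:
{"api": "send_rows", "payload": {"plan": [[[0, 0, 0.015], [0, 0, 0], 1], [[0, 0, 0.015], [0, 0, 0], 1], [[0, 0, 0.015], [0, 0, 0], 1], [[0, 0, 0.015], [0, 0, 0], 0.0], [[0, 0, 0.015], [0, 0, 0], -0.6], [[0, 0, 0.015], [0, 0, 0], -0.6], [[0, 0, 0.015], [0, 0, 0], -0.6], [[0, 0, -0.1], [0, 0, 0], -0.6], [[0, 0, -0.2], [0, 0, 0], -0.6], [[0, 0, -0.35], [0, 0, 0], -0.6]]}}

```text
time: 8.7
ee_pos: [0.5934, -0.3168, 0.1376]
tcp_rot: [-179.9, 0.2, -0.0]
wrist_force: [0.2, -1.1, -0.2]
opening: 0.0684
```

Run:
```python
from h import *
print(np.round(sensors.get_obs()['q'],1))
go([.41,-.33,.20],-84.3);go([.41,-.33,.20],95.7)
```

```text
[-28.1  21.5  19.3  88.   -0.   61.9]
t 8.7 shift [-0.6121, 0.0437, -0.2064] turn [0.0003, 0.0011, 0.4683]
t 8.7 shift [-0.6121, 0.0437, -0.2064] turn [-0.0011, 0.0003, -0.5317]
```

Call:
{"api": "send_rows", "payload": {"plan": [[[-0.05, 0, -0.2064], [0, 0, -0.5317], -1], [[-0.2, 0.0437, -0.2064], [0, 0, -0.5317], -1], [[-0.35, 0.0437, -0.2064], [0, 0, -0.5317], -1], [[-0.5, 0.0437, -0.2064], [0, 0, -0.5317], -1], [[-0.6121, 0.0437, -0.2064], [0, 0, -0.5317], -1], [[-0.6121, 0.0437, -0.2064], [0, 0, -0.5317], -1], [[-0.6121, 0.0437, -0.2064], [0, 0, -0.5317], -1], [[-0.6121, 0.0437, -0.2064], [0, 0, -0.5317], -1], [[-0.6121, 0.0437, -0.2064], [0, 0, -0.5317], -1], [[-0.6121, 0.0437, -0.2064], [0, 0, -0.5317], -1]]}}

```text
time: 9.7
ee_pos: [0.4107, -0.3304, 0.2006]
tcp_rot: [180.0, 0.0, 86.3]
wrist_force: [-0.9, -0.7, 0.4]
opening: 0.0852
```

Call:
{"api": "send_rows", "payload": {"plan": [[[0, 0, 0], [0, 0, -0.06], -1], [[0, 0, 0], [0, 0, -0.06], -1], [[0, 0, 0], [0, 0, -0.06], -1]]}}

```text
time: 10.0
ee_pos: [0.4107, -0.3304, 0.2005]
tcp_rot: [180.0, 0.0, 96.8]
wrist_force: [-0.0, -0.5, 0.6]
opening: 0.0853
```

Run:
```python
from h import *
o=sensors.get_obs();print(o['ee_pos'],o['tcp_rot'])
k=get_calibration('wrist');im=camera('wrist');cv2.imwrite('pics/w3.png',im)
import pickle;pickle.dump(k,open('k3.pkl','wb'))
for n,z in dict(light_box=0,dimmer_top=.094,pointer=.054).items():
    for r in place_of(n,'wrist')[:3]:
        if r['p']>.2: print(n,round(r['p'],2),np.round(r['point']),np.round(atz(r['point'],k,z),4))
```

```text
[ 0.41068168 -0.33038087  0.20045556] [1.79981313e+02 1.91385461e-02 9.67581809e+01]
light_box 0.55 [375. 198.] [ 0.397  -0.2738  0.    ]
dimmer_top 0.91 [316. 231.] [ 0.4095 -0.3325  0.094 ]
dimmer_top 0.67 [427. 179.] [ 0.3602 -0.2563  0.094 ]
pointer 0.71 [430. 179.] [ 0.365  -0.2406  0.054 ]
```

View pics/w3.png

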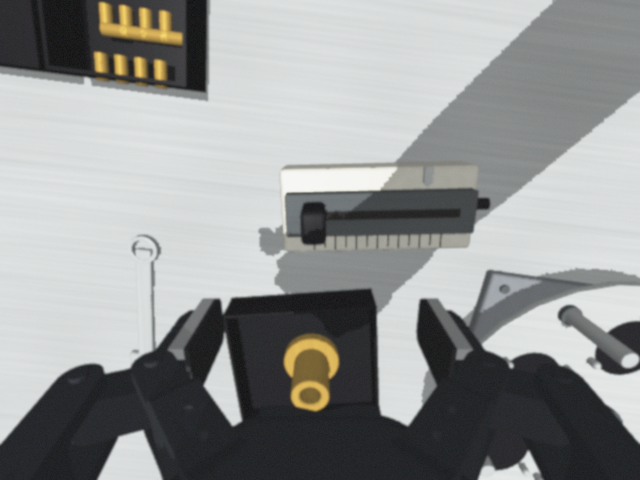

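Wrist view: the finished bush stands upright in the tray at (311,365). The fader grip is at (313,223) and the pointer at (428,175), on the box's robot-side edge.

Run:
```python
from h import *
import pickle;k=pickle.load(open('k3.pkl','rb'))
P={n:atz(p,k,z) for n,p,z in(('ptr',(428.5,175),.0425),('a',(283,167),.04),('b',(478,164),.04),('c',(287,250),.04),('d',(470,246),.04),('g',(313,240),.06),('gt',(314,228),.094))}
for n in P: print(n,np.round(P[n],4))
e=P['b']-P['a'];e/=np.linalg.norm(e);print('yaw',np.degrees(np.arctan2(-e[0],e[1])))
c=(P['a']+P['b']+P['c']+P['d'])/4;print('box c',c,'ptr along',(P['ptr']-c)@e,'grip along',(P['gt']-c)@e,(P['g']-c)@e)
print('grip goal', c+e*((P['ptr']-c)@e))
# finished in tray
im=cv2.imread('pics/w3.png');print(brass(im,k,.004,[.595,-.317]))
```

```text
ptr [ 0.3626 -0.2385  0.0425]
a [ 0.3711 -0.3671  0.04  ]
b [ 0.3482 -0.1965  0.04  ]
c [ 0.4489 -0.3567  0.04  ]
d [ 0.4242 -0.1838  0.04  ]
g [ 0.429  -0.3335  0.06  ]
gt [ 0.4075 -0.3344  0.094 ]
yaw 7.640568809430565
box c [ 0.39813759 -0.27602399  0.04      ] ptr along 0.041866341744340015 grip along -0.059135094470426565 -0.06106323605899611
grip goal [ 0.39257112 -0.23452935  0.04      ]
(array([ 0.59435619, -0.31755036]), np.float64(0.9647743813682679))
```

Run:
```python
from h import *
go([.4065,-.3345,.064],97.7); go([.393,-.2344,.064],97.7,(np.array([.4065,-.3345,.064]),[180,0,97.7]))
```

```text
t 10.2 shift [-0.0121, -0.0154, 0.4542] turn [0.0, 0.0, -0.0057]
t 10.2 shift [0.3367, 0.0001, 0.0] turn [0.0, 0.0, 0.0]
```

Call:
{"api": "send_rows", "payload": {"plan": [[[-0.012, -0.015, 0.14], [0, 0, -0.006], -1], [[-0.012, -0.015, 0.28], [0, 0, -0.006], -1], [[-0.012, -0.015, 0.4], [0, 0, -0.006], -1], [[-0.012, -0.015, 0.454], [0, 0, -0.006], -1], [[-0.012, -0.015, 0.454], [0, 0, -0.006], 0], [[-0.012, -0.015, 0.454], [0, 0, -0.006], 0.5], [[-0.012, -0.015, 0.454], [0, 0, -0.006], 1], [[-0.012, -0.015, 0.454], [0, 0, -0.006], 1], [[-0.012, -0.015, 0.454], [0, 0, -0.006], 1], [[-0.012, -0.015, 0.454], [0, 0, -0.006], 1]], "force": 20}}

```text
time: 11.2
ee_pos: [0.4072, -0.3349, 0.0653]
tcp_rot: [179.9, 0.1, 97.8]
wrist_force: [-0.2, -0.3, 6.5]
opening: 0.0199
```

Call:
{"api": "send_rows", "payload": {"plan": [[[0, 0, 0], [0, 0, 0], 1], [[0, 0, 0], [0, 0, 0], 1], [[0.05, 0, 0], [0, 0, 0], 1], [[0.1, 0, 0], [0, 0, 0], 1]]}}

```text
time: 11.6
ee_pos: [0.403, -0.3053, 0.0653]
tcp_rot: [179.9, 0.1, 97.8]
wrist_force: [-0.5, -1.6, 6.1]
opening: 0.0195
```

Call:
{"api": "send_rows", "payload": {"plan": [[[0.05, 0, 0], [0, 0, 0], 1], [[0.1, 0, 0], [0, 0, 0], 1], [[0.15, 0, 0], [0, 0, 0], 1], [[0.2, 0, 0], [0, 0, 0], 1], [[0.225, 0, 0], [0, 0, 0], 1], [[0.238, 0, 0], [0, 0, 0], 1], [[0.238, 0, 0], [0, 0, 0], 1], [[0.238, 0, 0], [0, 0, 0], 1]]}}

```text
time: 12.4
ee_pos: [0.393, -0.2341, 0.0653]
tcp_rot: [180.0, 0.1, 97.8]
wrist_force: [-3.4, 0.8, 8.6]
opening: 0.0197
```

Call:
{"api": "send_rows", "payload": {"plan": [[[0, 0, 0], [0, 0, 0], 0.2], [[0, 0, 0], [0, 0, 0], -0.5], [[0, 0, 0], [0, 0, 0], -0.5], [[0, 0, -0.1], [0, 0, 0], -0.5], [[0, 0, -0.25], [0, 0, 0], -1], [[0, 0, -0.4], [0, 0, 0], -1], [[0, 0, -0.5], [0, 0, 0], -1], [[0, 0, -0.5], [0, 0, 0], -1]]}}

```text
time: 13.2
ee_pos: [0.3941, -0.2348, 0.2183]
tcp_rot: [179.7, 0.2, 97.8]
wrist_force: [-0.3, 0.4, -0.8]
opening: 0.0851
```

Run:
```python
from h import *
o=sensors.get_obs();print(o['ee_pos'],o['tcp_rot'],np.round(o['q'],1))
k=get_calibration('wrist');im=camera('wrist');cv2.imwrite('pics/w4.png',im)
import pickle;pickle.dump(k,open('k4.pkl','wb'))
for n,z in dict(light_box=0,dimmer_top=.094,pointer=.042).items():
    for r in place_of(n,'wrist')[:2]: print(n,round(r['p'],2),np.round(r['point']),np.round(atz(r['point'],k,z),4))
cv2.imwrite('pics/w4c.png',cv2.resize(im[100:300,200:500],None,fx=2,fy=2))
go([.42,.28,.30],97.7-75)
```

```text
[ 0.39411057 -0.23477224  0.21830898] [179.71322272   0.22556003  97.81304859] [-30.8  -8.1  -4.1  93.6   0.  -38.6]
light_box 0.77 [284. 201.] [ 0.4001 -0.2738  0.    ]
dimmer_top 0.66 [325. 223.] [ 0.3914 -0.2308  0.094 ]
pointer 0.53 [320. 176.] [ 0.3617 -0.2388  0.042 ]
pointer 0.31 [282. 203.] [ 0.3926 -0.2715  0.042 ]
t 13.4 shift [1.6846, 0.3234, -0.2894] turn [-0.0006, -0.0, 0.4173]
```

View pics/w4c.png

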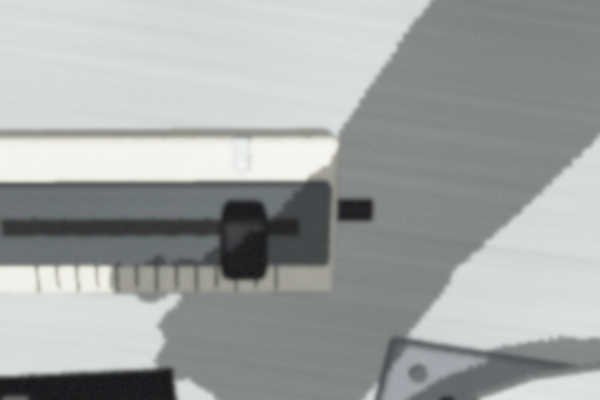

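Crop: the grip at crop x≈244 is level with the pointer at x≈241, an offset of about 1.5 mm, so the fader is done. Next I'll look over the mat.

Call:
{"api": "send_rows", "payload": {"plan": [[[0.15, 0, -0.1], [0, 0, 0], -1], [[0.3, 0.05, -0.2], [0, 0, 0], -1], [[0.45, 0.1, -0.27], [0, 0, 0], -1], [[0.6, 0.1, -0.27], [0, 0, -0.04], -1], [[0.75, 0.1, -0.27], [0, 0, -0.08], -1], [[0.9, 0.1, -0.27], [0, 0, -0.11], -1], [[1, 0.1, -0.27], [0, 0, -0.11], -1], [[1, 0.1, -0.27], [0, 0, -0.11], -1]]}}

```text
time: 14.2
ee_pos: [0.3809, 0.07, 0.2937]
tcp_rot: [-179.9, -0.1, 117.9]
wrist_force: [-0.1, -1.2, 0.4]
opening: 0.0853
```

Run:
```python
from h import *
o=sensors.get_obs();print(np.round(o['q'],1),o['tcp_rot'])
go([.46,.26,.28],117.7)
```

```text
[ 10.4 -14.9  -1.3 103.7   0.  -17.5] [-1.79903183e+02 -6.55075839e-02  1.17875858e+02]
t 14.2 shift [0.4364, 0.5294, 0.0454] turn [-0.0005, -0.0004, 0.001]
```

Call:
{"api": "send_rows", "payload": {"plan": [[[0.436, 0.53, 0.045], [0, 0, 0], -1], [[0.436, 0.53, 0.045], [0, 0, 0], -1], [[0.436, 0.53, 0.045], [0, 0, 0], -1], [[0.436, 0.53, 0.045], [0, 0, 0], -1], [[0.436, 0.53, 0.045], [0, 0, 0], -1], [[0.436, 0.53, 0.045], [0, 0, 0], -1], [[0.436, 0.53, 0.045], [0, 0, 0], -1]]}}

```text
time: 14.9
ee_pos: [0.4618, 0.2557, 0.2811]
tcp_rot: [-179.9, 0.0, 117.6]
wrist_force: [-0.1, -0.8, 0.4]
opening: 0.0855
```

Run:
```python
from h import *
o=sensors.get_obs();print(np.round(o['ee_pos'],4),o['tcp_rot'])
k=get_calibration('wrist');im=camera('wrist');cv2.imwrite('pics/w5.png',im)
import pickle;pickle.dump(k,open('k5.pkl','wb'))
for n in('piece1_center','piece3_center','mat'):
  for r in place_of(n,'wrist')[:5]: print(n,round(r['p'],2),np.round(r['point']),np.round(atz(r['point'],k,.035 if n!='mat' else 0),4))
for p in([.515,.345],[.576,.377]): print(brass(im,k,.003,p))
```

```text
[0.4618 0.2557 0.2811] [-1.79931576e+02  2.07750787e-02  1.17581336e+02]
piece3_center 0.91 [562.  66.] [0.2232 0.4158 0.035 ]
piece3_center 0.9 [305. 398.] [0.7327 0.3735 0.035 ]
piece3_center 0.64 [568. 263.] [0.3935 0.5686 0.035 ]
piece3_center 0.57 [370. 262.] [0.5056 0.3499 0.035 ]
mat 0.56 [371. 232.] [0.4785 0.3412 0.    ]
(array([0.53950077, 0.36801029]), np.float64(0.413107202680067))
(array([0.53930541, 0.36800466]), np.float64(0.41164154103852596))
```

View pics/w5.png

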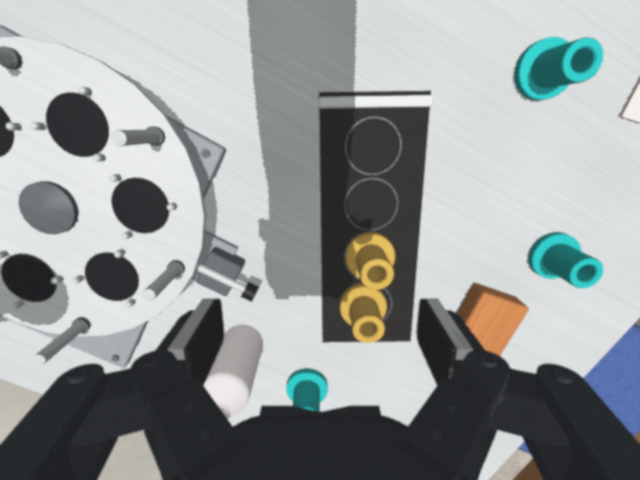

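Wrist view: piece3 is at (371,257) in place 3. Piece4 is at (363,305), knocked a little off its circle. The other brass-shaped ones, at (560,65), (565,260) and (306,390), are turquoise. The two brass masks overlap, so I'll fit both bushes jointly.

```bash
cat >> h.py <<'E'
from scipy.optimize import minimize
def fit(im,k,z0,ps,box=80):
    "joint silhouette fit of several standing bushes"
    m=cv2.inRange(cv2.cvtColor(im,cv2.COLOR_BGR2HSV),(12,90,40),(35,255,255))
    a=np.linspace(0,2*np.pi,40)
    u=np.array([proj([p[0],p[1],z0+.03],k) for p in ps]); lo=(u.min(0)-box).clip(0).astype(int); hi=(u.max(0)+box).astype(int)
    B=cv2.GaussianBlur(m[lo[1]:hi[1],lo[0]:hi[0]]/255.,(0,0),2)
    def cost(v):
        M=np.zeros(im.shape[:2],np.uint8)
        for x,y in v.reshape(-1,2):
          for r,h0,h1 in((.032,0,.012),(.02,.012,.064)):
            P=np.array([proj([x+r*np.cos(t),y+r*np.sin(t),z0+h],k) for h in(h0,h1) for t in a],np.float32)
            cv2.fillConvexPoly(M,(cv2.convexHull(P)*16).astype(np.int32),1,shift=4)
        D=cv2.GaussianBlur(M[lo[1]:hi[1],lo[0]:hi[0]].astype(float),(0,0),2)-B
        return (D**2).sum()/B.sum()
    v0=np.array(ps,float)[:,:2].ravel()
    s=minimize(cost,v0,method='Nelder-Mead',options=dict(initial_simplex=np.vstack([v0]+[v0+.01*e for e in np.eye(len(v0))]),xatol=1e-4,fatol=1e-5,maxiter=300))
    return s.x.reshape(-1,2),s.fun
E
python3 - <<'E'
from h import *
import pickle;k=pickle.load(open('k5.pkl','rb'));im=cv2.imread('pics/w5.png')
ps,f=fit(im,k,.003,[[.505,.35],[.56,.378]]);print(ps,f,np.hypot(*(ps[1]-ps[0])))
m=[atz(p,k,.003) for p in((373,145.5),(371.5,204))];print('place1,2',m, 'p3 exp',m[1]+(m[1]-m[0]),'p4',m[1]+2*(m[1]-m[0]))
go([*ps[0],.12],117.7);go([*ps[0],.029],117.7)
E
```

```text
[[0.50639697 0.35409822]
 [0.57367991 0.38172312]] 0.002316951869725832 0.07273328074644873
place1,2 [array([0.38265273, 0.2870888 , 0.003     ]), array([0.44579348, 0.32189721, 0.003     ])] p3 exp [0.50893423 0.35670561 0.003     ] p4 [0.57207498 0.39151402 0.003     ]
t 15.1 shift [0.2222, 0.2824, 0.5413] turn [0.0004, 0.0, -0.0009]
t 15.1 shift [0.2223, 0.282, 0.8447] turn [0.0004, 0.0, -0.0009]
```

Call:
{"api": "send_rows", "payload": {"plan": [[[0.08, 0.1, 0.05], [0, 0, 0], -1], [[0.16, 0.2, 0.15], [0, 0, 0], -1], [[0.222, 0.282, 0.3], [0, 0, 0], -1], [[0.222, 0.282, 0.45], [0, 0, 0], -1], [[0.222, 0.282, 0.6], [0, 0, 0], -1], [[0.222, 0.282, 0.72], [0, 0, 0], -1], [[0.222, 0.282, 0.8], [0, 0, 0], -1], [[0.222, 0.282, 0.842], [0, 0, 0], -1], [[0.222, 0.282, 0.842], [0, 0, 0], 0], [[0.222, 0.282, 0.842], [0, 0, 0], 0.3]], "force": 40}}

```text
time: 16.1
ee_pos: [0.5065, 0.3558, 0.0304]
tcp_rot: [179.9, -0.1, 117.6]
wrist_force: [-1.2, 5.2, 4.6]
opening: 0.059
```

Call:
{"api": "send_rows", "payload": {"plan": [[[0, 0, 0], [0, 0, 0], 1], [[0, 0, 0], [0, 0, 0], 1], [[0, 0, 0], [0, 0, 0], 1], [[0, 0, 0], [0, 0, 0], 1], [[0, 0, 0], [0, 0, 0], 1], [[0, 0, 0], [0, 0, 0], 1]]}}

```text
time: 16.7
ee_pos: [0.507, 0.3552, 0.0299]
tcp_rot: [179.9, 0.0, 117.6]
wrist_force: [4.6, 1.9, 5.1]
opening: -0.0001
```

The grip closed on nothing. I'll lift and look.

Call:
{"api": "send_rows", "payload": {"plan": [[[0, 0, 0], [0, 0, 0], 1], [[0, 0, -0.15], [0, 0, 0], 1], [[0, 0, -0.3], [0, 0, 0], 1], [[0, -0.1, -0.45], [0, 0, 0], 1], [[0, -0.3, -0.6], [0, 0, 0], 0], [[0, -0.4, -0.75], [0, 0, 0], -1], [[0, -0.4, -0.8], [0, 0, 0], -1], [[0, -0.4, -0.8], [0, 0, 0], -1]]}}

```text
time: 17.5
ee_pos: [0.3985, 0.2988, 0.275]
tcp_rot: [179.6, -0.1, 117.6]
wrist_force: [0.8, 0.7, 0.5]
opening: 0.0582
```

Run:
```python
from h import *
o=sensors.get_obs();print(np.round(o['ee_pos'],4),o['tcp_rot'])
k=get_calibration('wrist');im=camera('wrist');cv2.imwrite('pics/w6.png',im)
import pickle;pickle.dump(k,open('k6.pkl','wb'))
```

```text
[0.3985 0.2988 0.275 ] [ 1.79606880e+02 -6.13876902e-02  1.17629801e+02]
```

View pics/w6.png

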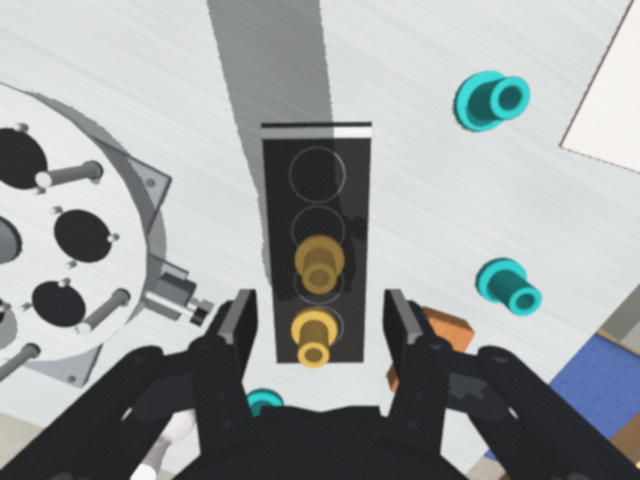

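Piece3 has slid toward the bar and stands at (320,258) between places 2 and 3. Piece4 is at (314,330). I'll re-measure and check consistency against the mat circles.

Run:
```python
from h import *
import pickle;k=pickle.load(open('k6.pkl','rb'));im=cv2.imread('pics/w6.png')
m=[atz(p,k,.003) for p in((317.5,174.5),(318,231))];print('place1,2',m)
g=[atz((320,258),k,.012),atz((314,330),k,.012)]
print(g,fit(im,k,.003,g))
k5=pickle.load(open('k5.pkl','rb'));i5=cv2.imread('pics/w5.png')
print('flange5',atz((371,257),k5,.012),atz((363,305),k5,.012),'top5',atz((377,273),k5,.067),atz((369,329),k5,.067))
print('top6',atz((319,278),k,.067),atz((314,354),k,.067))
print('disc check',discs(im,k),)
ck=get_calibration('wrist');print(np.abs(np.array(ck['R'])-k['R']).max(),np.abs(np.array(ck['t'])-k['t']).max())
```

```text
place1,2 [array([0.38222397, 0.28777093, 0.003     ]), array([0.44615363, 0.32178603, 0.003     ])]
[array([0.47493594, 0.33976215, 0.012     ]), array([0.57500787, 0.38270481, 0.012     ])] (array([[0.47800135, 0.33999838],
       [0.57428878, 0.38199773]]), np.float64(0.028391988945444327))
flange5 [0.50626104 0.35497026 0.012     ] [0.57273364 0.38104432 0.012     ] top5 [0.5048799  0.35304061 0.067     ] [0.57382848 0.38246248 0.067     ]
top6 [0.47724231 0.33963933 0.067     ] [0.57209892 0.38220829 0.067     ]
disc check []
0.0025263807187609344 0.001719856758785998
```

Run:
```python
from h import *
t=cv2.imread('pics/top0.png');print(fit(t,get_calibration('top'),.003,[[.51,.345],[.57,.38]],30))
go([.4775,.3397,.15],117.7)
```

```text
(array([[0.51182062, 0.35156196],
       [0.57380342, 0.38296286]]), np.float64(0.014392487788796031))
t 17.6 shift [-0.0014, 0.2917, 0.4075] turn [0.0013, -0.0002, -0.0004]
```

Call:
{"api": "send_rows", "payload": {"plan": [[[0, 0.15, 0.1], [0, 0, 0], -1], [[0, 0.29, 0.2], [0, 0, 0], -1], [[0, 0.29, 0.35], [0, 0, 0], -1], [[0, 0.29, 0.4075], [0, 0, 0], -1], [[0, 0.29, 0.4075], [0, 0, 0], -1], [[0, 0.29, 0.4075], [0, 0, 0], -1]]}}

```text
time: 18.15
ee_pos: [0.4766, 0.3395, 0.1462]
tcp_rot: [-179.9, 0.0, 117.6]
wrist_force: [-0.5, 0.7, 0.3]
opening: 0.0852
```

Run:
```python
from h import *
k=get_calibration('wrist');im=camera('wrist');cv2.imwrite('pics/w7.png',im)
ps,f=fit(im,k,.003,[[.4775,.3397],[.574,.382]]);print(ps,f);print(fit(im,k,.003,[[.4775,.3397]],70))
go([*ps[0],.029],117.7)
```

```text
[[0.47772765 0.33995635]
 [0.57382298 0.38187362]] 0.01186467424117299
(array([[0.47776607, 0.33998363]]), np.float64(0.021317664078218376))
t 18.2 shift [-0.0008, 0.0021, 0.395] turn [0.0002, -0.0, -0.0005]
```

Call:
{"api": "send_rows", "payload": {"plan": [[[0, 0.002, 0.12], [0, 0, 0], -1], [[0, 0.002, 0.24], [0, 0, 0], -1], [[0, 0.002, 0.34], [0, 0, 0], -1], [[0, 0.002, 0.39], [0, 0, 0], -1], [[0, 0.002, 0.39], [0, 0, 0], 0], [[0, 0.002, 0.39], [0, 0, 0], 0.3], [[0, 0.002, 0.39], [0, 0, 0], 1], [[0, 0.002, 0.39], [0, 0, 0], 1], [[0, 0.002, 0.39], [0, 0, 0], 1], [[0, 0.002, 0.39], [0, 0, 0], 1]], "force": 40}}

```text
time: 19.2
ee_pos: [0.4785, 0.3407, 0.0322]
tcp_rot: [179.8, -0.0, 117.6]
wrist_force: [0.2, -1.4, 5.8]
opening: 0.0388
```

Call:
{"api": "send_rows", "payload": {"plan": [[[0, 0, 0], [0, 0, 0], 1], [[0, 0, 0], [0, 0, 0], 1]]}}

```text
time: 19.4
ee_pos: [0.4785, 0.3407, 0.0322]
tcp_rot: [179.8, -0.0, 117.6]
wrist_force: [0.1, -1.7, 5.3]
opening: 0.0389
```

Call:
{"api": "send_rows", "payload": {"plan": [[[0, 0, -0.1], [0, 0, 0], 1], [[0, 0, -0.25], [0, 0, 0], 1], [[0, 0, -0.4], [0, 0, 0], 1], [[-0.05, 0, -0.5], [0, 0, 0], 1], [[-0.15, -0.05, -0.55], [0, 0, 0.02], 1], [[-0.3, -0.1, -0.55], [0, 0, 0.06], 1], [[-0.45, -0.15, -0.55], [0, 0, 0.1], 1], [[-0.6, -0.2, -0.55], [0, 0, 0.15], 1], [[-0.7, -0.25, -0.55], [0, 0, 0.153], 1], [[-0.7, -0.25, -0.55], [0, 0, 0.153], 1]]}}

```text
time: 20.4
ee_pos: [0.5083, 0.1157, 0.1956]
tcp_rot: [179.9, 0.1, 89.8]
wrist_force: [-0.5, 1.1, -4.5]
opening: 0.0392
```

Run:
```python
from h import *
go([.510,-.004,.20],90)
```

```text
t 20.4 shift [-0.3988, 0.0069, -0.0142] turn [0.0003, 0.0003, -0.0011]
```

Call:
{"api": "send_rows", "payload": {"plan": [[[-0.15, 0.007, 0], [0, 0, 0], 1], [[-0.3, 0.007, 0], [0, 0, 0], 1], [[-0.399, 0.007, 0], [0, 0, 0], 1], [[-0.399, 0.007, 0], [0, 0, 0], 1], [[-0.399, 0.007, 0.1], [0, 0, 0], 1], [[-0.399, 0.007, 0.2], [0, 0, 0], 1], [[-0.399, 0.007, 0.22], [0, 0, 0], 1], [[-0.399, 0.007, 0.22], [0, 0, 0], 1], [[-0.399, 0.007, 0.22], [0, 0, 0], 1], [[-0.399, 0.007, 0.22], [0, 0, 0], 1]]}}

```text
time: 21.4
ee_pos: [0.5114, -0.0001, 0.1304]
tcp_rot: [179.9, 0.0, 90.1]
wrist_force: [-0.0, -0.6, -4.5]
opening: 0.0387
```

Run:
```python
from h import *
o=sensors.get_obs();print(np.round(o['ee_pos'],4),o['tcp_rot'])
k=get_calibration('wrist');im=camera('wrist');cv2.imwrite('pics/w8.png',im);d=discs(im,k);print(d[(d[:,2]>.02)&(d[:,2]<.045)])
go([.510,-.004,.084],90)
```

```text
[ 5.114e-01 -1.000e-04  1.304e-01] [1.79857406e+02 1.20794414e-04 9.01043392e+01]
[[ 0.49311838 -0.0014415   0.02559657  0.26463469]]
t 21.4 shift [-0.0127, -0.0046, 0.154] turn [0.0007, -0.0, 0.0005]
```

View pics/w8.png

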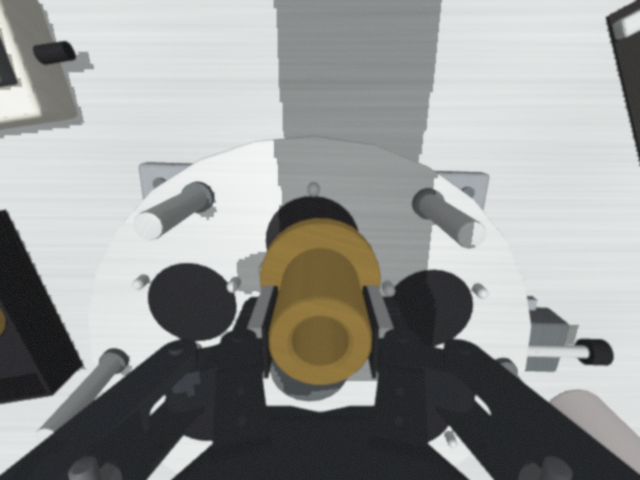

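Wrist view: the bush hangs just above the loading nest, whose disc shows at (312,230). It sits 4 mm too far to the left in y. I'll correct that and go down.

Call:
{"api": "send_rows", "payload": {"plan": [[[-0.013, -0.005, 0.02], [0, 0, 0], 1], [[-0.013, -0.005, 0.05], [0, 0, 0], 1], [[-0.013, -0.005, 0.08], [0, 0, 0], 1], [[-0.013, -0.005, 0.1], [0, 0, 0], 1], [[-0.013, -0.005, 0.1], [0, 0, 0], 1], [[-0.013, -0.005, 0.1], [0, 0, 0], 1]]}}

```text
time: 22.05
ee_pos: [0.5089, -0.0043, 0.0985]
tcp_rot: [-180.0, -0.0, 90.1]
wrist_force: [0.2, 0.8, -5.1]
opening: 0.0395
```

Call:
{"api": "send_rows", "payload": {"plan": [[[0, 0.003, 0.01], [0, 0, 0], 1], [[0, 0.003, 0.02], [0, 0, 0], 1], [[0, 0.003, 0.03], [0, 0, 0], 1], [[0, 0.003, 0.04], [0, 0, 0], 1], [[0, 0.003, 0.045], [0, 0, 0], 1], [[0, 0.003, 0.045], [0, 0, 0], 1]]}}

```text
time: 22.65
ee_pos: [0.5098, -0.0043, 0.0849]
tcp_rot: [-180.0, 0.0, 90.1]
wrist_force: [0.3, -0.1, -5.5]
opening: 0.0391
```

Call:
{"api": "send_rows", "payload": {"plan": [[[0, 0, 0.004], [0, 0, 0], 1], [[0, 0, 0.004], [0, 0, 0], 0.2], [[0, 0, 0.004], [0, 0, 0], -0.5], [[0, 0, 0.004], [0, 0, 0], -0.5], [[0, 0, -0.1], [0, 0, 0], -0.5], [[0, 0, -0.2], [0, 0, 0], -0.5], [[0, 0, -0.3], [0, 0, 0], -0.5], [[0, 0, -0.4], [0, 0, 0], -0.5], [[0, 0, -0.4], [0, 0, 0], -0.5]]}}

```text
time: 23.55
ee_pos: [0.5115, -0.0043, 0.2099]
tcp_rot: [179.6, 0.0, 90.1]
wrist_force: [0.4, -0.6, 0.3]
opening: 0.0639
```

Run:
```python
from h import *
k=get_calibration('wrist');im=camera('wrist');cv2.imwrite('pics/w9.png',im)
print(fit(im,k,.055,[[.509,-.004]]),fit(im,k,.059,[[.509,-.004]]))
for r in place_of('post','wrist')[:6]: print(r['p'],np.round(r['point']),atz(r['point'],k,.125))
C=np.array([.6091,-.0065]);
for d in (150,210): a=np.radians(d-1.43); print('post',d,C+.15*np.array([np.cos(a),np.sin(a)]))
```

```text
(array([[ 0.50835518, -0.00373257]]), np.float64(0.03553555987911173)) (array([[ 0.50701436, -0.0033756 ]]), np.float64(0.05207662500535617))
0.62 [432. 197.] [0.47981207 0.07310092 0.125     ]
post 150 [0.48110832 0.07171847]
post 210 [ 0.47736498 -0.07823481]
```

View pics/w9.png

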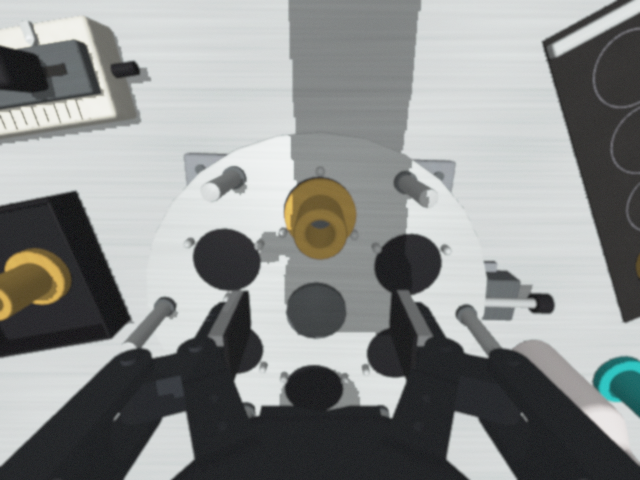

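Wrist view: piece3 sits centred in the nest at (320,210), and the post to push is at (415,188). Now the dial click.

Run:
```python
from h import *
C=np.array([.6091,-.0065]);off=np.array([0,.0215])
P=lambda d:C+.15*np.array([np.cos(np.radians(d-1.43)),np.sin(np.radians(d-1.43))])+off
go([*(P(150)+[0,.012]),.095],90)
s=P(150)
for d in (153,156,160,164,168,172,176,179,182,185,188,191,194,197,200,203,206): print(d,np.round((P(d)-P(150))[::-1]/.3,3))
```

```text
t 23.6 shift [0.3653, -0.0981, 0.3694] turn [0.0006, -0.0, 0.0004]
153 [-0.023 -0.013]
156 [-0.046 -0.025]
160 [-0.078 -0.039]
164 [-0.111 -0.05 ]
168 [-0.145 -0.06 ]
172 [-0.179 -0.067]
176 [-0.213 -0.071]
179 [-0.24  -0.073]
182 [-0.266 -0.073]
185 [-0.292 -0.072]
188 [-0.318 -0.07 ]
191 [-0.344 -0.066]
194 [-0.37  -0.061]
197 [-0.395 -0.055]
200 [-0.42  -0.047]
203 [-0.445 -0.038]
206 [-0.469 -0.028]
```

Call:
{"api": "send_rows", "payload": {"plan": [[[0.15, -0.05, 0], [0, 0, 0], 1], [[0.3, -0.098, 0], [0, 0, 0], 1], [[0.365, -0.098, 0], [0, 0, 0], 1], [[0.365, -0.098, 0.05], [0, 0, 0], 1], [[0.365, -0.098, 0.15], [0, 0, 0], 1], [[0.365, -0.098, 0.25], [0, 0, 0], 1], [[0.365, -0.098, 0.35], [0, 0, 0], 1], [[0.365, -0.098, 0.37], [0, 0, 0], 1], [[0.365, -0.098, 0.37], [0, 0, 0], 1], [[0.365, -0.098, 0.37], [0, 0, 0], 1]]}}

```text
time: 24.65
ee_pos: [0.4808, 0.1052, 0.0953]
tcp_rot: [179.9, -0.0, 90.1]
wrist_force: [-0.6, -0.3, 0.2]
opening: -0.0001
```

Call:
{"api": "send_rows", "payload": {"plan": [[[-0.02, 0, 0], [0, 0, 0], 1], [[-0.04, 0, 0], [0, 0, 0], 1], [[-0.063, -0.013, 0], [0, 0, 0], 1], [[-0.086, -0.025, 0], [0, 0, 0], 1], [[-0.118, -0.039, 0], [0, 0, 0], 1], [[-0.151, -0.05, 0], [0, 0, 0], 1], [[-0.185, -0.06, 0], [0, 0, 0], 1], [[-0.219, -0.067, 0], [0, 0, 0], 1], [[-0.253, -0.071, 0], [0, 0, 0], 1], [[-0.28, -0.073, 0], [0, 0, 0], 1]]}}

```text
time: 25.65
ee_pos: [0.4568, 0.0214, 0.0941]
tcp_rot: [-179.8, -0.2, 90.1]
wrist_force: [-6.4, 8.5, 2.2]
opening: 0.0002
```

Call:
{"api": "send_rows", "payload": {"plan": [[[-0.026, 0, 0], [0, 0, 0], 1], [[-0.052, 0.001, 0], [0, 0, 0], 1], [[-0.078, 0.003, 0], [0, 0, 0], 1], [[-0.104, 0.007, 0], [0, 0, 0], 1], [[-0.13, 0.012, 0], [0, 0, 0], 1], [[-0.155, 0.018, 0], [0, 0, 0], 1], [[-0.18, 0.026, 0], [0, 0, 0], 1], [[-0.205, 0.035, 0], [0, 0, 0], 1], [[-0.205, 0.035, 0], [0, 0, 0], 1], [[-0.205, 0.035, 0], [0, 0, 0], 1]]}}

```text
time: 26.65
ee_pos: [0.4694, -0.0407, 0.0942]
tcp_rot: [180.0, 0.0, 90.0]
wrist_force: [0.2, -0.6, 0.2]
opening: 0.0
```

Call:
{"api": "send_rows", "payload": {"plan": [[[0, -0.02, -0.12], [0, 0, 0], 1], [[0, -0.02, -0.27], [0, 0, 0], 0], [[0, -0.02, -0.42], [0, 0, 0], -1], [[0, -0.05, -0.57], [0, 0, 0], -1], [[0, -0.1, -0.65], [0, 0, 0], -1], [[0, -0.1, -0.65], [0, 0, 0], -1], [[0, -0.1, -0.65], [0, 0, 0], -1]]}}

```text
time: 27.35
ee_pos: [0.4395, -0.0403, 0.2893]
tcp_rot: [179.9, 0.0, 90.1]
wrist_force: [0.9, -0.0, -0.7]
opening: 0.0849
```

Run:
```python
from h import *
k=get_calibration('wrist');im=camera('wrist');cv2.imwrite('pics/w10.png',im)
C=np.array([.6091,-.0065]);a=np.radians(238.57);nx=C+.1*np.array([np.cos(a),np.sin(a)]);print('next',nx,fit(im,k,.055,[nx],60))
d=discs(im,k);g=d[(d[:,2]>.02)&(d[:,2]<.045)&(d[:,3]>.8)];print(g)
for v in g: print(np.degrees(np.arctan2(v[1]-C[1],v[0]-C[0])),np.hypot(*(v[:2]-C)))
go([.545,.362,.20],117.7)
```

```text
next [ 0.55695435 -0.09182779] (array([[ 0.54554604, -0.08499474]]), np.float64(0.03206865460703566))
[[ 0.70734268 -0.02086517  0.02962431  0.85723755]
 [ 0.50935119  0.00687464  0.0303222   0.9537004 ]]
-8.318906028684891 0.09928737594810388
172.3631449784041 0.10064146952148766
t 27.4 shift [1.3405, 0.3544, 0.2941] turn [-0.0002, -0.0, -0.1534]
```

View pics/w10.png

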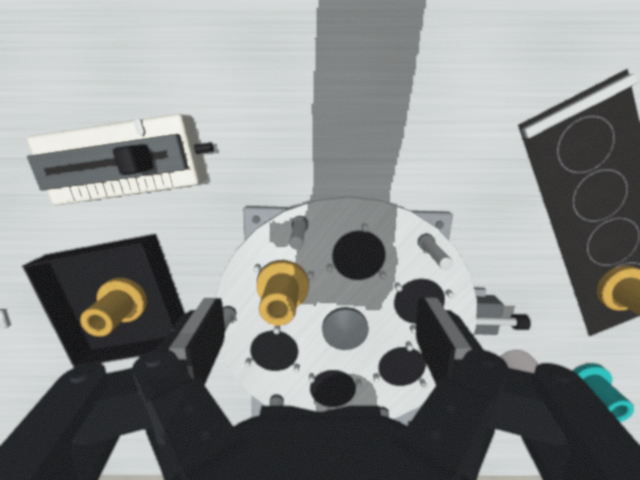

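Wrist view: the dial carried the bush to (283,280), but it is about 6° short of the click, so it may still be settling. I'll move toward piece4 and re-measure on the way.

Call:
{"api": "send_rows", "payload": {"plan": [[[0.05, 0, 0], [0, 0, 0], -1], [[0.1, 0, 0], [0, 0, 0], -1], [[0.1, 0, 0], [0, 0, 0], -1], [[0.1, 0, 0], [0, 0, 0], -1], [[0.1, 0, 0], [0, 0, 0], -1]]}}

```text
time: 27.9
ee_pos: [0.4391, -0.0107, 0.2885]
tcp_rot: [-179.9, 0.0, 90.1]
wrist_force: [0.3, 0.7, -0.6]
opening: 0.0852
```

```bash
cat >> h.py <<'E'
C=np.array([.6091,-.0065])
def dial(im,k,bush=()):
    d=discs(im,k)
    for v in d[(d[:,2]>.02)&(d[:,2]<.045)&(d[:,3]>.8)]: print('nest ang',(np.degrees(np.arctan2(v[1]-C[1],v[0]-C[0]))+1.43+30)%60-30,np.hypot(*(v[:2]-C)),v[:2])
    for b in bush:
        a=np.radians(b-1.43);q,f=fit(im,k,.055,[C+.1*np.array([np.cos(a),np.sin(a)])],60);q=q[0];print('bush ang',np.degrees(np.arctan2(q[1]-C[1],q[0]-C[0]))%360+1.43,np.hypot(*(q-C)),q,f)
E
python3 - <<'E'
from h import *
k=get_calibration('wrist');im=camera('wrist');cv2.imwrite('pics/w11.png',im)
dial(im,k,[236]);go([.545,.362,.20],117.7)
E
```

```text
nest ang -6.606585355040654 0.10017914508709445 [ 0.70829529 -0.02050558]
nest ang -6.2365693525171935 0.10090979992886918 [0.50909221 0.00696217]
bush ang 232.24193955798106 0.10056000764881794 [ 0.54555937 -0.08444167] 0.033534866134022366
t 27.9 shift [1.2423, 0.3545, 0.2951] turn [-0.0003, -0.0, -0.1536]
```

The dial is static 6.4° short, exactly where the push stopped. I'll push the post the rest of the way.

Run:
```python
from h import *
go([.4705,-.028,.095],90)
```

```text
t 27.9 shift [-0.0574, 0.1051, 0.6454] turn [-0.0003, 0.0, 0.0003]
```

Call:
{"api": "send_rows", "payload": {"plan": [[[-0.057, 0.105, 0.1], [0, 0, 0], 1], [[-0.057, 0.105, 0.2], [0, 0, 0], 1], [[-0.057, 0.105, 0.3], [0, 0, 0], 1], [[-0.057, 0.105, 0.4], [0, 0, 0], 1], [[-0.057, 0.105, 0.5], [0, 0, 0], 1], [[-0.057, 0.105, 0.6], [0, 0, 0], 1], [[-0.057, 0.105, 0.645], [0, 0, 0], 1], [[-0.057, 0.105, 0.645], [0, 0, 0], 1], [[-0.057, 0.105, 0.645], [0, 0, 0], 1]]}}

```text
time: 28.85
ee_pos: [0.4711, -0.0277, 0.0968]
tcp_rot: [179.9, 0.0, 90.1]
wrist_force: [0.3, 0.0, 1.1]
opening: 0.0001
```

Call:
{"api": "send_rows", "payload": {"plan": [[[-0.02, 0.002, 0], [0, 0, 0], 1], [[-0.04, 0.005, 0], [0, 0, 0], 1], [[-0.055, 0.009, 0], [0, 0, 0], 1], [[-0.07, 0.014, 0], [0, 0, 0], 1], [[-0.082, 0.018, 0], [0, 0, 0], 1], [[-0.092, 0.021, 0], [0, 0, 0], 1], [[-0.092, 0.021, 0], [0, 0, 0], 1], [[-0.092, 0.021, 0], [0, 0, 0], 1]]}}

```text
time: 29.65
ee_pos: [0.4766, -0.0554, 0.0953]
tcp_rot: [-179.9, 0.0, 90.1]
wrist_force: [0.3, 0.4, 0.0]
opening: -0.0001
```

Call:
{"api": "send_rows", "payload": {"plan": [[[0.03, 0, -0.05], [0, 0, 0], 1], [[0.05, -0.02, -0.2], [0, 0, 0], 0], [[0.1, -0.05, -0.35], [0, 0, 0], -1], [[0.1, -0.1, -0.5], [0, 0, 0], -1], [[0.1, -0.1, -0.65], [0, 0, 0], -1], [[0.1, -0.1, -0.65], [0, 0, 0], -1]]}}

```text
time: 30.25
ee_pos: [0.4476, -0.0246, 0.2978]
tcp_rot: [179.5, 0.0, 90.1]
wrist_force: [0.1, -0.7, -0.3]
opening: 0.0723
```

Run:
```python
from h import *
k=get_calibration('wrist');im=camera('wrist');cv2.imwrite('pics/w12.png',im)
dial(im,k,[238]);go([.545,.362,.20],117.7)
```

```text
nest ang -2.016188814556326 0.09849738966650061 [ 0.70741928 -0.01242078]
nest ang -1.0626838443113513 0.10079272617882178 [ 0.50840265 -0.00211634]
bush ang 237.72355658539018 0.10129864261516591 [ 0.55288554 -0.0907695 ] 0.036579439082963426
t 30.3 shift [1.2883, 0.3255, 0.3165] turn [0.0018, 0.0006, -0.1533]
```

Now within about 1–2° of the click, with the bush 4 mm from next_place. On to piece4.

Call:
{"api": "send_rows", "payload": {"plan": [[[0.15, 0, 0], [0, 0, 0], -1], [[0.3, 0.05, 0], [0, 0, 0], -1], [[0.45, 0.1, 0], [0, 0, -0.04], -1], [[0.6, 0.15, 0], [0, 0, -0.08], -1], [[0.75, 0.2, 0], [0, 0, -0.12], -1], [[0.9, 0.25, 0.05], [0, 0, -0.153], -1], [[0.95, 0.3, 0.1], [0, 0, -0.153], -1], [[0.95, 0.3, 0.1], [0, 0, -0.153], -1]]}}

```text
time: 31.1
ee_pos: [0.5362, 0.2623, 0.256]
tcp_rot: [-179.6, -0.0, 117.8]
wrist_force: [-0.7, -0.4, -0.3]
opening: 0.0852
```

Run:
```python
from h import *
go([.5738,.3819,.15],117.7)
```

```text
t 31.1 shift [0.2942, 0.2987, 0.3516] turn [-0.002, -0.0001, 0.0004]
```

Call:
{"api": "send_rows", "payload": {"plan": [[[0.1, 0.1, 0], [0, 0, 0], -1], [[0.2, 0.2, 0.05], [0, 0, 0], -1], [[0.294, 0.299, 0.15], [0, 0, 0], -1], [[0.294, 0.299, 0.3], [0, 0, 0], -1], [[0.294, 0.299, 0.35], [0, 0, 0], -1], [[0.294, 0.299, 0.35], [0, 0, 0], -1], [[0.294, 0.299, 0.35], [0, 0, 0], -1]]}}

```text
time: 31.8
ee_pos: [0.575, 0.3793, 0.1569]
tcp_rot: [180.0, 0.0, 117.6]
wrist_force: [-0.7, 0.3, 0.9]
opening: 0.0854
```

Run:
```python
from h import *
k=get_calibration('wrist');im=camera('wrist');cv2.imwrite('pics/w13.png',im)
ps,f=fit(im,k,.003,[[.574,.382]]);print(ps,f);go([*ps[0],.031],117.7)
```

```text
[[0.57512442 0.38250514]] 0.01351115823261843
t 31.9 shift [0.0092, 0.0026, 0.4232] turn [0.0007, -0.0, -0.0007]
```

Call:
{"api": "send_rows", "payload": {"plan": [[[0.009, 0.003, 0.14], [0, 0, 0], -1], [[0.009, 0.003, 0.28], [0, 0, 0], -1], [[0.009, 0.003, 0.38], [0, 0, 0], -1], [[0.009, 0.003, 0.42], [0, 0, 0], -1], [[0.009, 0.003, 0.42], [0, 0, 0], 0], [[0.009, 0.003, 0.42], [0, 0, 0], 0.3], [[0.009, 0.003, 0.42], [0, 0, 0], 1], [[0.009, 0.003, 0.42], [0, 0, 0], 1], [[0.009, 0.003, 0.42], [0, 0, 0], 1], [[0.009, 0.003, 0.42], [0, 0, 0], 1]], "force": 40}}

```text
time: 32.85
ee_pos: [0.5759, 0.3832, 0.0326]
tcp_rot: [179.8, -0.0, 117.6]
wrist_force: [1.3, -2.2, 7.0]
opening: 0.0393
```

Call:
{"api": "send_rows", "payload": {"plan": [[[0, 0, 0], [0, 0, 0], 1], [[0, 0, 0], [0, 0, 0], 1], [[0, 0, 0], [0, 0, 0], 1]]}}

```text
time: 33.15
ee_pos: [0.5759, 0.3832, 0.0326]
tcp_rot: [179.8, -0.0, 117.6]
wrist_force: [-0.0, -0.3, 5.8]
opening: 0.039
```

Call:
{"api": "send_rows", "payload": {"plan": [[[0, 0, -0.1], [0, 0, 0], 1], [[0, 0, -0.25], [0, 0, 0], 1], [[0, 0, -0.4], [0, 0, 0], 1], [[-0.05, -0.05, -0.5], [0, 0, 0], 1], [[-0.15, -0.14, -0.55], [0, 0, 0.03], 1], [[-0.27, -0.23, -0.55], [0, 0, 0.06], 1], [[-0.39, -0.33, -0.55], [0, 0, 0.09], 1], [[-0.51, -0.43, -0.55], [0, 0, 0.12], 1], [[-0.63, -0.53, -0.55], [0, 0, 0.153], 1], [[-0.734, -0.632, -0.55], [0, 0, 0.153], 1]]}}

```text
time: 34.15
ee_pos: [0.5082, 0.0977, 0.1955]
tcp_rot: [179.9, -0.0, 89.9]
wrist_force: [0.8, 0.0, -3.6]
opening: 0.0392
```

Run:
```python
from h import *
k=get_calibration('wrist');im=camera('wrist');cv2.imwrite('pics/w14.png',im)
dial(im,k);go([.5097,-.003,.20],90)
```

```text
Traceback (most recent call last):
  File "h.py", line 68, in dial
    for v in d[(d[:,2]>.02)&(d[:,2]<.045)&(d[:,3]>.8)]: print('nest ang',(np.degrees(np.arctan2(v[1]-C[1],v[0]-C[0]))+1.43+30)%60-30,np.hypot(*(v[:2]-C)),v[:2])
                ~^^^^^
IndexError: too many indices for array: array is 1-dimensional, but 2 were indexed
```

Run:
```python
from h import *
k=get_calibration('wrist');im=cv2.imread('pics/w14.png')
for t in(35,55,70):
    print(t,np.round(discs(im,k,thr=t),4).tolist())
i2=camera('top');cv2.imwrite('pics/t2.png',i2);kt=get_calibration('top');print(np.round(discs(i2,kt,thr=50),4))
print(np.round(discs(cv2.imread('pics/top0.png'),kt,thr=50),4))
go([.5096,-.0028,.20],90)
```

```text
35 [[0.7224, -0.0262, 0.0119, 0.2433]]
55 [[0.5075, -0.0075, 0.0301, 0.5555]]
70 [[0.5068, -0.0072, 0.0309, 0.9616]]
[[ 0.5075 -0.003   0.0302  0.0662]
 [ 0.6521 -0.0966  0.0309  0.9008]]
[[ 0.5578 -0.0928  0.0294  0.0403]
 [ 0.5584  0.0804  0.0309  0.8856]
 [ 0.6542 -0.0954  0.0308  0.9097]
 [ 0.6583  0.0774  0.0311  0.8939]]
t 34.2 shift [-0.3278, 0.0076, -0.0122] turn [0.0004, 0.0003, -0.0009]
```

Run:
```python
from h import *
o=sensors.get_obs();print(np.round(o['qd'],2),o['ee_pos'])
k=get_calibration('wrist');im=camera('wrist');cv2.imwrite('pics/w15.png',im)
print(np.round(discs(im,k,thr=70),4)); print(np.round(discs(im,k,thr=60),4))
go([.5096,-.0045,.20],90)
cv2.imwrite('pics/w15v.png',im)
```

```text
[ 3.63  2.53  2.49 -1.69  1.84  3.33] [0.50762063 0.09553538 0.19624872]
[[ 0.5085 -0.0018  0.0307  0.9654]]
[[ 0.5085 -0.0017  0.0304  0.922 ]]
t 34.3 shift [-0.3399, 0.0046, -0.0131] turn [0.0006, -0.0001, -0.0006]
```

View pics/w15v.png

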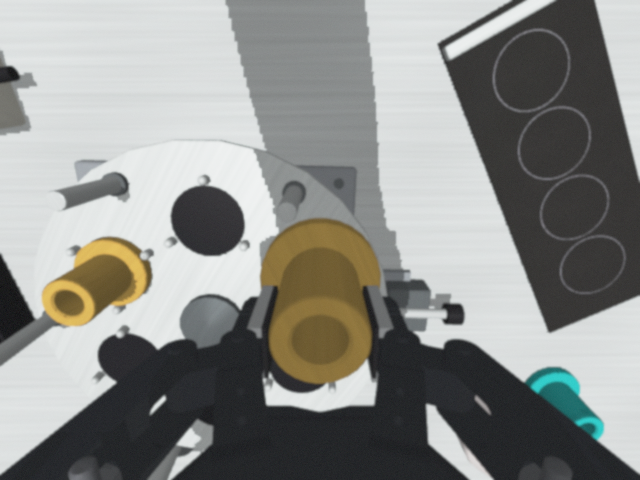

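Wrist view: piece4 is held at (320,300), the empty loading nest is unobstructed at (208,220), and piece3 is in its nest at (100,275). The nest measures (0.5085, −0.002), the same as before.

Call:
{"api": "send_rows", "payload": {"plan": [[[-0.15, 0.006, 0], [0, 0, 0], 1], [[-0.28, 0.006, 0], [0, 0, 0], 1], [[-0.325, 0.006, 0], [0, 0, 0], 1], [[-0.325, 0.006, 0], [0, 0, 0], 1], [[-0.325, 0.006, 0.1], [0, 0, 0], 1], [[-0.325, 0.006, 0.2], [0, 0, 0], 1], [[-0.325, 0.006, 0.28], [0, 0, 0], 1], [[-0.325, 0.006, 0.32], [0, 0, 0], 1], [[-0.325, 0.006, 0.32], [0, 0, 0], 1], [[-0.325, 0.006, 0.32], [0, 0, 0], 1]]}}

```text
time: 35.3
ee_pos: [0.5113, 0.0027, 0.0997]
tcp_rot: [179.9, -0.0, 90.1]
wrist_force: [0.8, -0.8, -4.3]
opening: 0.0391
```

Run:
```python
from h import *
o=sensors.get_obs();print(np.round(o['ee_pos'],4),o['wrist_force']);go([.5095,-.002,.0855],90)
```

```text
[0.5113 0.0027 0.0997] [ 0.79187373 -0.80566018 -4.27460321]
t 35.3 shift [-0.0157, -0.0059, 0.0474] turn [0.0003, -0.0, 0.0007]
```

Call:
{"api": "send_rows", "payload": {"plan": [[[-0.016, -0.006, 0], [0, 0, 0], 1], [[-0.016, -0.006, 0], [0, 0, 0], 1], [[-0.016, -0.006, 0], [0, 0, 0], 1]]}}

```text
time: 35.6
ee_pos: [0.5092, -0.003, 0.0994]
tcp_rot: [179.9, -0.0, 90.0]
wrist_force: [-0.3, -0.2, -3.7]
opening: 0.0393
```

Call:
{"api": "send_rows", "payload": {"plan": [[[0, 0, 0.01], [0, 0, 0], 1], [[0, 0, 0.02], [0, 0, 0], 1], [[0, 0, 0.03], [0, 0, 0], 1], [[0, 0, 0.04], [0, 0, 0], 1], [[0, 0, 0.046], [0, 0, 0], 1], [[0, 0, 0.046], [0, 0, 0], 1], [[0, 0, 0.046], [0, 0, 0], 1]]}}

```text
time: 36.3
ee_pos: [0.509, -0.0027, 0.0848]
tcp_rot: [180.0, 0.0, 90.1]
wrist_force: [0.5, 0.1, -4.1]
opening: 0.0388
```

Down without contact on the pins. Release, retreat and check.

Call:
{"api": "send_rows", "payload": {"plan": [[[0, 0, 0.004], [0, 0, 0], 1], [[0, 0, 0.004], [0, 0, 0], 0.2], [[0, 0, 0.004], [0, 0, 0], -0.5], [[0, 0, 0.004], [0, 0, 0], -0.5], [[0, 0, -0.1], [0, 0, 0], -0.5], [[0, 0, -0.2], [0, 0, 0], -0.5], [[0, 0, -0.3], [0, 0, 0], -0.5], [[0, 0, -0.4], [0, 0, 0], -0.5], [[0, 0, -0.4], [0, 0, 0], -0.5], [[0, 0, -0.4], [0, 0, 0], -0.5]]}}

```text
time: 37.3
ee_pos: [0.5095, -0.0027, 0.2053]
tcp_rot: [179.9, 0.0, 90.1]
wrist_force: [-0.1, 0.6, -1.0]
opening: 0.0642
```

Run:
```python
from h import *
k=get_calibration('wrist');im=camera('wrist');cv2.imwrite('pics/w16.png',im)
dial(im,k,[180,238])
print(fit(im,k,.059,[[.509,-.004]])[1])
P=lambda d:C+.15*np.array([np.cos(np.radians(d-1.43)),np.sin(np.radians(d-1.43))])+[0,.0215]
go([*(P(150)+[0,.012]),.095],90)
for d in (206,208,209,210,211): print(d,np.round((P(d)-P(179))[::-1]/.3,3))
```

```text
bush ang 178.80447128771516 0.10171695289545077 [ 0.50748982 -0.00184054] 0.04376641787525288
bush ang 237.29176474317035 0.10045889836293544 [ 0.55272332 -0.08964843] 0.0777794969980884
0.2114055714413901
t 37.4 shift [0.3601, -0.0923, 0.3642] turn [-0.0001, 0.0, 0.0004]
206 [-0.229  0.045]
208 [-0.245  0.052]
209 [-0.253  0.056]
210 [-0.26  0.06]
211 [-0.268  0.065]
```

Call:
{"api": "send_rows", "payload": {"plan": [[[0.15, -0.05, 0], [0, 0, 0], 1], [[0.3, -0.092, 0], [0, 0, 0], 1], [[0.375, -0.092, 0], [0, 0, 0], 1], [[0.375, -0.092, 0.05], [0, 0, 0], 1], [[0.375, -0.092, 0.15], [0, 0, 0], 1], [[0.375, -0.092, 0.25], [0, 0, 0], 1], [[0.375, -0.092, 0.34], [0, 0, 0], 1], [[0.375, -0.092, 0.364], [0, 0, 0], 1], [[0.375, -0.092, 0.364], [0, 0, 0], 1], [[0.375, -0.092, 0.364], [0, 0, 0], 1]]}}

```text
time: 38.35
ee_pos: [0.4815, 0.1098, 0.0965]
tcp_rot: [180.0, -0.0, 90.1]
wrist_force: [-0.1, 0.2, -0.9]
opening: -0.0002
```

Call:
{"api": "send_rows", "payload": {"plan": [[[-0.03, 0, 0], [0, 0, 0], 1], [[-0.055, 0, 0], [0, 0, 0], 1], [[-0.078, -0.013, 0], [0, 0, 0], 1], [[-0.101, -0.025, 0], [0, 0, 0], 1], [[-0.133, -0.039, 0], [0, 0, 0], 1], [[-0.166, -0.05, 0], [0, 0, 0], 1], [[-0.2, -0.06, 0], [0, 0, 0], 1], [[-0.234, -0.067, 0], [0, 0, 0], 1], [[-0.268, -0.071, 0], [0, 0, 0], 1], [[-0.295, -0.073, 0], [0, 0, 0], 1]]}}

```text
time: 39.35
ee_pos: [0.4581, 0.0216, 0.0961]
tcp_rot: [-179.9, -0.2, 90.1]
wrist_force: [-6.1, 10.6, 1.2]
opening: -0.0001
```

Call:
{"api": "send_rows", "payload": {"plan": [[[-0.026, 0, 0], [0, 0, 0], 1], [[-0.052, 0.001, 0], [0, 0, 0], 1], [[-0.078, 0.003, 0], [0, 0, 0], 1], [[-0.104, 0.007, 0], [0, 0, 0], 1], [[-0.13, 0.012, 0], [0, 0, 0], 1], [[-0.155, 0.018, 0], [0, 0, 0], 1], [[-0.18, 0.026, 0], [0, 0, 0], 1], [[-0.205, 0.035, 0], [0, 0, 0], 1], [[-0.229, 0.045, 0], [0, 0, 0], 1], [[-0.245, 0.052, 0], [0, 0, 0], 1]]}}

```text
time: 40.35
ee_pos: [0.4753, -0.0529, 0.0955]
tcp_rot: [-180.0, 0.0, 90.1]
wrist_force: [-2.4, 2.8, -0.2]
opening: 0.0001
```

Call:
{"api": "send_rows", "payload": {"plan": [[[-0.01, 0.005, 0], [0, 0, 0], 1], [[-0.019, 0.01, 0], [0, 0, 0], 1], [[-0.019, 0.01, 0], [0, 0, 0], 1], [[-0.019, 0.01, 0], [0, 0, 0], 1], [[-0.019, 0.01, 0], [0, 0, 0], 1]]}}

```text
time: 40.85
ee_pos: [0.4782, -0.058, 0.0958]
tcp_rot: [180.0, 0.0, 90.1]
wrist_force: [-0.2, -0.1, -0.6]
opening: -0.0001
```

Call:
{"api": "send_rows", "payload": {"plan": [[[0.03, 0, -0.05], [0, 0, 0], 1], [[0.05, -0.02, -0.2], [0, 0, 0], 1], [[0.1, -0.05, -0.35], [0, 0, 0], 0], [[0.1, -0.1, -0.5], [0, 0, 0], -1], [[0.1, -0.1, -0.65], [0, 0, 0], -1], [[0.1, -0.1, -0.65], [0, 0, 0], -1], [[0.1, -0.1, -0.65], [0, 0, 0], -1], [[0.1, -0.1, -0.65], [0, 0, 0], -1]]}}

```text
time: 41.65
ee_pos: [0.4479, -0.0277, 0.2903]
tcp_rot: [-180.0, -0.0, 90.1]
wrist_force: [-0.2, 0.3, 0.1]
opening: 0.0845
```

Run:
```python
from h import *
o=sensors.get_obs();print(np.round(o['ee_pos'],4))
k=get_calibration('wrist');im=camera('wrist');cv2.imwrite('pics/w17.png',im)
dial(im,k,[239,300])
```

```text
[ 0.4479 -0.0277  0.2903]
nest ang -0.7865347392496247 0.09867545274605541 [ 0.70770162 -0.01031639]
nest ang 0.09911732217534563 0.10093969751958505 [ 0.50818753 -0.00415555]
bush ang 239.36162139078453 0.10132425219995529 [ 0.55530382 -0.0923637 ] 0.245011009718694
bush ang 298.4732886191039 0.0994027255417406 [ 0.6542948  -0.09503436] 0.19162292180997942
```

View pics/w17.png

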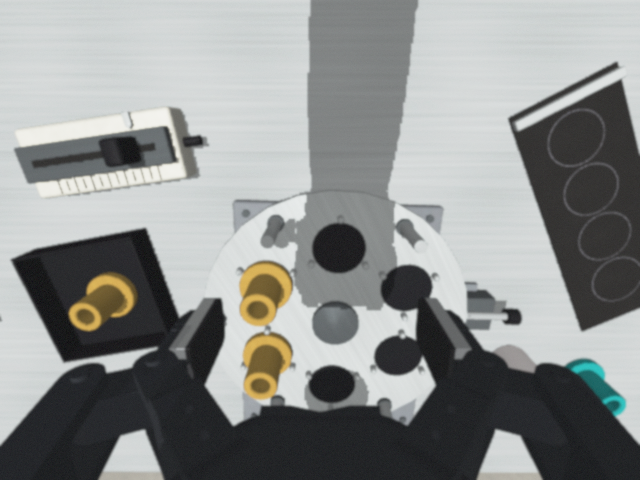

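Wrist view: both bushes stand in adjacent nests at (265,285) and (267,355). The dial is within about 1° of the second click. The finished bush is upright in the tray at (103,298), the fader grip is level with the pointer at (120,145), and the mat is empty. I'll hand in.

```bash
python3 -c "
from h import *
print(bot.job_done())"
```

```text
the job is handed in; nothing more can be done
None
```

The job is handed in, with every step carried out. No verdict was reported, so the results below rest on my own last checks.

- **Finished bush:** it stands upright in the tray, about 4 mm from the tray's centre.
- **Fader:** I slid it about 0.10 m to its pointer. It looked about 1.5 mm off, and 5 mm is allowed.
- **Mat bushes:** only places 3 and 4 held bushes. I loaded piece3 into nest 0 and piece4 into nest 1, with a click counter-clockwise after each.
- **Final dial check:** the dial read within about 1° of the second click. Piece3 and piece4 stood in adjacent nests, each about 1 to 3 mm off centre.
- **Bystanders:** I did not touch the bottle, gauge case or wrench, but I did not re-measure them at the end.

Three things did not go smoothly:

- **Piece3 grasp:** my first grasp closed on nothing, and piece3 ended up 32 mm towards the bar. It was probably knocked just before I got there. I found it again and picked it up.
- **First dial click:** the dial stopped 6° short and did not settle by itself, so I pushed it again to about 1–2° from the click.
- **Final fit quality:** in the last picture the outline fit of the two loaded bushes was poor (residual about 0.2). I relied on the nest angles and the picture there. Both bushes had fitted well as fully down when I loaded them.

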